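Take the brushes out of the slip jar and cover it

ROBOT

A 6-joint arm with a two-finger parallel gripper is mounted at the origin on the work surface; the furniture and walls round the work are solid. World frame = base frame: x ahead of the robot, y to its left, z up, the work surface at z = 0. Lengths are in m, angles in rad, forces in N, time in s.
With the tool pointing down it reaches from about 0.25 to 0.725 m from the base axis. Payload 4 kg.
Tool frame: the origin (TCP) lies on the centre line of the jaws, within the pads' length; the fingertips stand 14 mm ahead of it and the grasp point (between the pads) lies 5 mm behind it; z points along the fingers, x is the direction in which the jaws open and shut, and the axes are right-handed (so a half turn about z gives the same grasp; the last joint's range is limited). The gripper opens to 85 mm and grips with 20 to 120 N. Pads are 22 mm wide; open, the fingers measure 114 mm over their backs; the gripper's body (76 mm by 85 mm) begins 54 mm behind the grasp point. The pads swing forward as they close: fully open they stand 13 mm farther back than shut.
Start: joints at [-1.334, 0.241, 0.005, 1.335, 0, 1.571], TCP at [0.117, -0.486, 0.245] pointing down, gripper open.
Joint ranges: [-2.72, 2.72], [-1.05, 1.87], [-1.09, 1.28], [-1.99, 2.15], [-1.42, 1.44], [-3.14, 3.14]. Speed limits (rad/s): [2.79, 2.79, 3.14, 3.14, 3.14, 3.14].

INTERFACE

Orientations are given as a unit quaternion [x, y, z, w].
In Python, from workcell import get_obs, optics, ticket gives the robot as it stands.
- The arm moves only by the shell command python3 -m inch 'ROWS'. ROWS is JSON, a list that holds one entry, the list of rows, each a list of 5 numbers: the finger opening in cm, from 0 to 8.54, then the shift along the tool's x, y, z in cm, then the turn about the tool's z in degrees. In form: [[[fingers, dx, dy, dz, roll], ...]]. A call has exactly 5 rows; each row is the pose to reach, as a shift and turn from the pose measured when the call began, along the tool's axes at that moment; what a row does not reach only later rows make up. A row lasts 1/8 s, in which the tool goes at most 62.5 mm and 10.7 degrees, less where a joint would pass 70% of its speed; a pose out of reach is approached as far as the arm can. A call with a gripper value outside its range is refused whole. The fingers move at their own pace and stop on an object; the grip force is fixed at half the most. Time passes only in rows, so rows that repeat a pose let the fingers close, or fill a call up. It gives the time, the measured TCP pose, the force and the opening at its end, in the units of the state.
- get_obs(): the state, without advancing time (a new reading comes with each control period).
- optics.camera(name): name is "scene" or "top"; returns (picture, depth): 480x640x3 uint8, red, green, blue; 480x640 float32, m along the optical axis (not along the pixel's ray), 0 where there is no reading.
- optics.camera_info(name): a dict with "vfov" (degrees; the focal length in pixels is half the picture's height over the tangent of half this angle, whatever the lens; pixels are square), "cx", "cy" (the principal point, pixels), "R" (3x3) and "t" (3): a world point X has camera coordinates R X + t. Camera axes: x right, y down, z forward; pixel columns grow to the right and rows downward; lengths in m; the calibration is good to about 2 mm. A picture is of the moment at which its call begins. camera_info takes no time and is no camera call.
- ticket.job_done(): hands the job in, once; it reports no verdict.
The state is a dict: "clock": time; "joint_pos": joint angles; "joint_vel": joint speeds; "tau": joint torques, N m; "eef_pos": TCP position; "tool_rot": TCP orientation; "ft_force": force on the tool from outside, world axes, zero at the start; "ft_torque": the same for the moment, N m; "grip_width": finger opening in m.
Only numpy, scipy, OpenCV 4.12 (cv2) and the standard library are available. Lean on these libraries where they do the work, as an engineer would, in place of code of your own. Each camera call takes 0.05 s, during which the arm holds its last target.

TASK

Pack up the red slip: draw both brushes out of the jar, the one lying on top first, and lay each across the blue brush rest, down in a groove and level on both ridges. Then close the jar with its wooden cover, its plug down in the mouth and its rim flat all round. Leave the jar where it stands, and do not shift or tip the mug, the spray bottle or the glaze pot.

Things in the scene. Friction and masses are not known exactly. Their poses are not given: they have to be found in the camera images.
- jar: White open tub half full of red slip: 124 across, 104 high, inside 110 across, floor 5 up; 0.9 kg, loose. Origin at the centre of its underside, z up. Both brushes lean in it, bristles on the floor, handles out over the rim and crossing: the round one leans toward 42 degrees from the jar's +x (to +y), the flat one toward -36. A brush lifts out straight up.
- round_brush_mid (a point): Middle of the round brush, red handle, 194 long; on its centre line, 5.5 above its underside. +y runs from the bristles (y = -96) to the handle's end (+97). Handle 11 thick from y = -68 to 82, then tapering. 18 g, balanced at its middle. At first it leans 39 degrees from vertical, lying over the flat brush; y above about 28 is outside the jar.
- flat_brush_mid (a point): Middle of the flat brush, 188 long; on its centre line, 4 above its flat underside. +y runs from the bristles to the handle's end. Red handle 12 wide (x), 8 thick (z), y = -36 to 94; head 27 wide, 9 thick, y = -94 to -31. 30 g, balanced at y = -21. At first it leans 45 degrees from vertical, under the round brush; y above about 46 is outside the jar.
- brush_rest: Blue brush rest, fixed; base 92 (x) by 160 (y) by 8. Two wavy ridges 12 thick run along y at x = -36 and 36, each with round humps (43 high) at y = -62, 0 and 62 and between them two grooves, at y = -31 and 31, 33 wide, with a flat floor 34 high. A brush lies along x, either way round, in the same groove of both ridges. Origin: centre of the underside.
- cover_knob (a point): Knob of the loose wooden cover, on its axis, 42 above the cover's underside; z up. Disc 132 across, 8 thick, over a plug 100 across, 10 deep, on which it stands. Knob from 18 to 56 above the underside: 32 wide at 44, waist 20 wide at 26. 0.16 kg. When the disc lies on the jar's rim this point is 136 above the jar's underside.
- slip_mug: Bystander: red slipped mug with a handle, 74 by 106, 82 high, near the jar. Origin at the centre of its underside.
- sprayer: Bystander: white spray bottle with a blue head, 71 by 54, 176 high. Origin at the centre of its underside.
- glaze_pot: Bystander: small glaze pot, blue with a white cap, diameter 47, 60 high, beyond the brush rest. Origin at the centre of its underside.
Mind the look-alikes: they are no part of the job. Leave any yellow look-alike of the part that bears cover_knob alone.

How it is judged:
By the outcome, as a careful person would: the job done as asked, in the order asked, and still so for the second after the job is handed in, with the robot touching nothing.
It also fails if it takes over 72 s, if anything falls off the work surface, if the arm or the gripper's body presses on something with over 40 N, if the wrist force passes 120 N, or if a joint passes its speed limit or range.

## Working session

There is one attempt and no reset: what is moved stays moved. The work goes in short steps, Python scripts to look and compute and a shell command to move; the robot and the scene stay as the last step left them, time stands still between calls to the robot, and variables do not carry over. Pictures are saved under pics/ and viewed, and the job is handed in when it is done.

```bash
ls; mkdir -p pics; python3 - <<'E'
from workcell import get_obs, optics, ticket
import cv2, numpy as np
o=get_obs(); print({k:np.round(v,4).tolist() for k,v in o.items()})
for n in ("scene","top"):
    im,d=optics.camera(n); cv2.imwrite(f"pics/{n}0.png",im[:,:,::-1]); np.savez(f"{n}0.npz",im=im,d=d)
    i=optics.camera_info(n); print(n,i, (d>0).mean())
E
```

```text
pics
{'clock': 0.0, 'joint_pos': [-1.334, 0.2414, 0.0037, 1.3352, -0.0, 1.5708], 'joint_vel': [-0.0009, 0.0009, -0.0007, 0.0007, -0.0005, -0.0004], 'tau': [-0.0005, -37.2313, 25.2411, 0.0168, -0.0, 0.0], 'eef_pos': [0.1172, -0.4854, 0.2444], 'tool_rot': [0.7857, -0.6186, -0.0008, -0.0006], 'ft_force': [-0.3481, 0.7284, 0.4982], 'ft_torque': [0.0133, -0.0092, 0.0401], 'grip_width': 0.0851}
scene {'vfov': 42.253812139112334, 'cx': 312.84427168940806, 'cy': 237.95464088764132, 'R': array([[-0.83437024, -0.55075891, -0.0221569 ],
       [-0.35141018,  0.56247632, -0.74841918],
       [ 0.42466126, -0.61667253, -0.66285579]]), 't': array([0.46618756, 0.24383136, 1.15620643])} 0.9960416666666667
top {'vfov': 45.34405633654726, 'cx': 322.7109057383576, 'cy': 241.19485687658954, 'R': array([[ 0.01848505, -0.99945917,  0.02719674],
       [-0.98352904, -0.02306868, -0.17927206],
       [ 0.1798025 , -0.02343493, -0.98342354]]), 't': array([-0.03327231,  0.56819145,  1.22357038])} 0.9958951822916666
```

View pics/scene0.png

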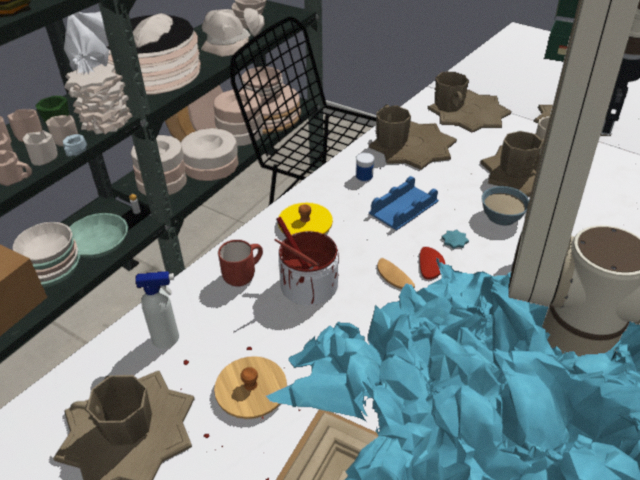

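View pics/top0.png

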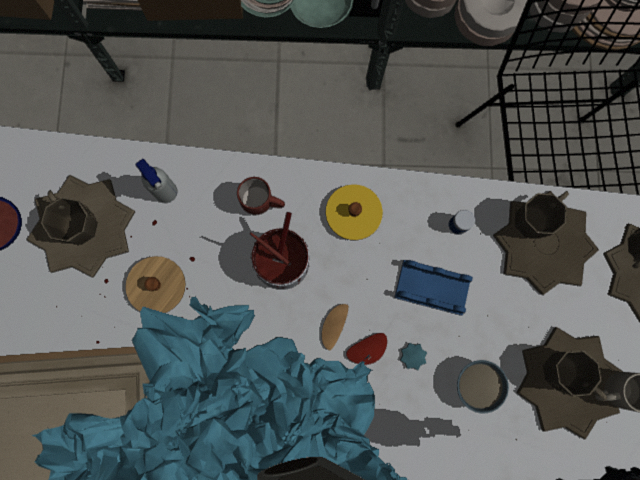

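```bash
cat > h.py <<'E'
import numpy as np, cv2
from workcell import get_obs, optics, ticket
from scipy.spatial.transform import Rotation as Rot
def K(n):
    i=optics.camera_info(n); f=240/np.tan(np.radians(i['vfov'])/2); return f,i['cx'],i['cy'],np.array(i['R']),np.array(i['t'])
def proj(n,X):
    f,cx,cy,R,t=K(n); c=np.atleast_2d(X)@R.T+t; return np.c_[cx+f*c[:,0]/c[:,2],cy+f*c[:,1]/c[:,2]]
def cloud(n,d):
    f,cx,cy,R,t=K(n); v,u=np.mgrid[0:480,0:640]
    c=np.stack([(u-cx)/f*d,(v-cy)/f*d,d],-1); return (c-t)@R
def shot(n,tag):
    im,d=optics.camera(n); np.savez(f"{tag}_{n}.npz",im=im,d=d); return im,d
def crop(im,box,s,fn):
    x0,y0,x1,y1=box; cv2.imwrite(fn,cv2.resize(im[y0:y1,x0:x1,::-1],None,fx=s,fy=s,interpolation=cv2.INTER_CUBIC))
def tool():
    o=get_obs(); return np.array(o['eef_pos']),Rot.from_quat(o['tool_rot']).as_matrix()
E
python3 - <<'E'
from h import *
for n in("scene","top"):
    z=np.load(n+"0.npz"); im,d=z['im'],z['d']; P=cloud(n,d); np.save(n+"P.npy",P)
    if n=="scene":
        crop(im,(200,190,360,310),5,"pics/s_jar.png"); crop(im,(340,130,500,250),5,"pics/s_rest.png")
        pts={'mug':(238,262),'spray':(155,283),'knob':(249,377),'disc':(230,390),'yel':(305,210),'jarrim':(309,236),'rest':(405,200),'glaze':(365,160),'table':(240,325),'blue':(450,380),'post':(545,200)}
    else:
        crop(im,(190,160,350,300),5,"pics/t_jar.png"); crop(im,(380,190,500,330),5,"pics/t_rest.png")
        pts={'mug':(255,195),'spray':(148,173),'knob':(150,283),'disc':(135,295),'yel':(354,209),'rest':(433,285),'glaze':(460,221),'table':(210,290),'blue':(250,400),'dark':(320,470), 'slab':(90,380)}
    for k,(u,v) in pts.items(): print(n,k,P[v,u].round(3))
print(proj("top",[[0,0,0],[0.117,-.486,.245]]))
E
```

```text
scene mug [0.64  0.155 0.076]
scene spray [0.67  0.343 0.16 ]
scene knob [0.457 0.357 0.052]
scene disc [0.486 0.38  0.017]
scene yel [ 0.635 -0.085  0.05 ]
scene jarrim [0.553 0.02  0.087]
scene rest [ 0.482 -0.3    0.001]
scene glaze [ 0.613 -0.325  0.059]
scene table [0.576 0.24  0.001]
scene blue [0.14  0.238 0.142]
scene post [0.106 0.05  0.388]
top mug [0.681 0.137 0.011]
top spray [0.678 0.338 0.177]
top knob [0.467 0.35  0.061]
top disc [0.444 0.393 0.018]
top yel [ 0.643 -0.09   0.057]
top rest [ 0.481 -0.274  0.014]
top glaze [ 0.62  -0.327  0.06 ]
top table [0.46  0.23  0.002]
top blue [0.228 0.122 0.086]
top dark [ 0.144 -0.017  0.332]
top slab [0.258 0.475 0.019]
[[307.08792909 507.98853882]
 [583.80304252 479.14734425]]
```

View crops.

View pics/s_jar.png

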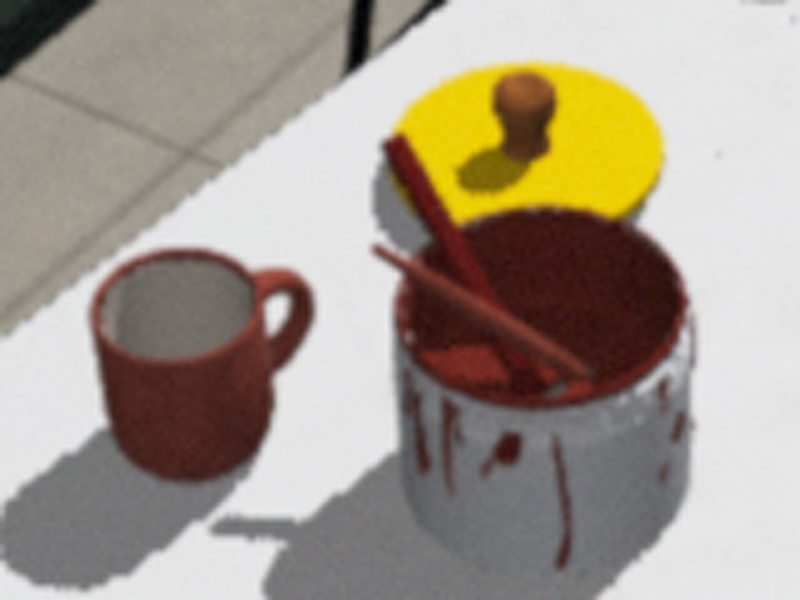

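View pics/t_jar.png

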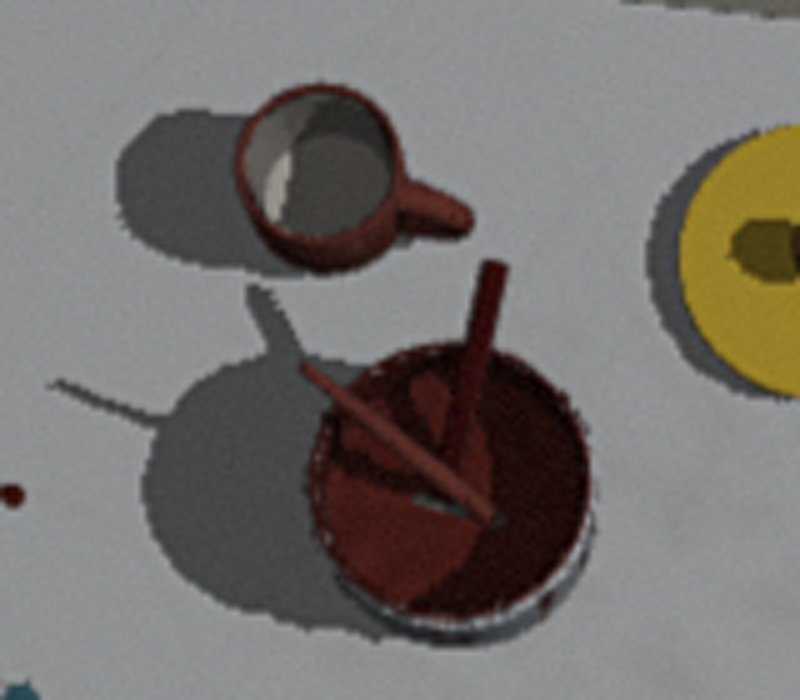

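View pics/t_rest.png

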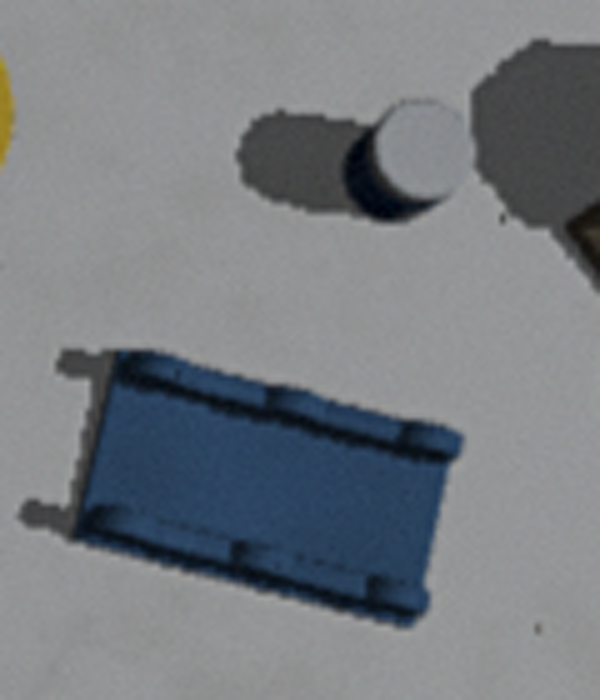

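```bash
python3 - <<'E'
from h import *
# height map from both clouds
P=np.concatenate([np.load(n+"P.npy").reshape(-1,3) for n in("scene","top")])
x0,x1,y0,y1=-0.1,0.9,-0.7,0.7; r=0.0025
m=(P[:,0]>x0)&(P[:,0]<x1)&(P[:,1]>y0)&(P[:,1]<y1)&(P[:,2]<1)&(P[:,2]>-.02)
P=P[m]; H=np.zeros((int((x1-x0)/r)+1,int((y1-y0)/r)+1))
np.maximum.at(H,(((x1-P[:,0])/r).astype(int),((y1-P[:,1])/r).astype(int)),P[:,2])
c=cv2.applyColorMap((np.clip(H/0.25,0,1)*255).astype(np.uint8),cv2.COLORMAP_TURBO)
for i in range(0,10): cv2.line(c,(0,int(i*.1/r)),(c.shape[1],int(i*.1/r)),(255,255,255),1)
for i in range(0,14): cv2.line(c,(int(i*.1/r),0),(int(i*.1/r),c.shape[0]),(255,255,255),1)
cv2.imwrite("pics/H.png",c)
f,cx,cy,R,t=K("scene"); print(-R.T@t); f,cx,cy,R,t=K("top"); print(-R.T@t)
E
```

```text
[-0.01633824  0.83260834  0.95921547]
[0.33944682 0.0085274  1.30605367]
```

View pics/H.png

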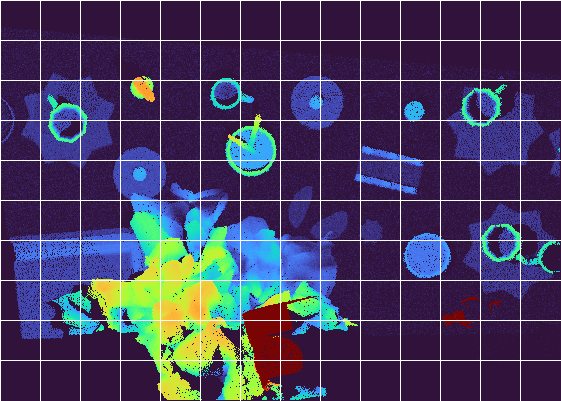

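```bash
python3 - <<'E'
from h import *
from scipy.optimize import least_squares
for n in("scene","top"):
    P=np.load(n+"P.npy"); im=np.load(n+"0.npz")['im'].astype(int)
    hsv=cv2.cvtColor(im.astype(np.uint8),cv2.COLOR_RGB2HSV)
    tb=P.reshape(-1,3); s=tb[(np.abs(tb[:,2])<.01)&(tb[:,0]>.4)&(tb[:,0]<.7)&(np.abs(tb[:,1])<.4)]; print(n,"table z med",np.median(s[:,2]).round(4),s[:,2].std().round(4))
    # jar: points near (0.525,.075) z 98..108
    q=P.reshape(-1,3); m=(np.hypot(q[:,0]-.525,q[:,1]-.075)<.085)&(q[:,2]>.098)&(q[:,2]<.109); r=q[m]
    f=least_squares(lambda p:np.hypot(r[:,0]-p[0],r[:,1]-p[1])-.0585,[.525,.075],loss='soft_l1',f_scale=.003); print(n,"jar",f.x.round(4),m.sum(), 'ztop',np.percentile(r[:,2],[50,90,98]).round(4))
    # knob
    m=(np.hypot(q[:,0]-.46,q[:,1]-.353)<.04)&(q[:,2]>.03)&(q[:,2]<.08); r=q[m]; print("knob",np.median(r,0).round(4),m.sum(),np.percentile(r[:,2],[50,98]).round(4))
    r2=r
    f=least_squares(lambda p:np.linalg.norm(r2[r2[:,2]>.036]-np.r_[p[:2],p[2]],axis=1)-.016,[.46,.353,.042],loss='soft_l1',f_scale=.002);print("knob sphere",f.x.round(4))
    m=(np.hypot(q[:,0]-.46,q[:,1]-.353)<.08)&(q[:,2]>.010)&(q[:,2]<.026); r=q[m]
    c,rad=cv2.minEnclosingCircle((r[:,:2]*1000).astype(np.float32)); print("disc",c,rad,np.median(r[:,2]))
E
```

```text
scene table z med -0.0016 0.0028
scene jar [0.5211 0.0708] 398 ztop [0.1015 0.1046 0.1073]
knob [0.4601 0.3542 0.0514] 256 [0.0514 0.0566]
knob sphere [0.4641 0.35   0.0406]
disc (460.4723205566406, 346.9209899902344) 70.42147827148438 0.01633279072470498
top table z med 0.0011 0.003
top jar [0.5242 0.0702] 422 ztop [0.1041 0.1072 0.1083]
knob [0.4655 0.3485 0.0554] 168 [0.0554 0.0616]
knob sphere [0.4667 0.3502 0.0442]
disc (458.5907287597656, 346.78271484375) 74.93568420410156 0.01920086301176384
```

```bash
python3 - <<'E'
from h import *
for n,b in(("scene",(265,205,325,275)),("top",(240,200,310,280))):
    im=np.load(n+"0.npz")['im']; x0,y0,x1,y1=b; s=8
    c=cv2.resize(im[y0:y1,x0:x1,::-1],None,fx=s,fy=s,interpolation=cv2.INTER_NEAREST)
    c=np.clip(c.astype(float)*1.8,0,255).astype(np.uint8)
    for i in range(x0,x1,10): cv2.putText(c,str(i),((i-x0)*s,8),0,.35,(0,255,0)); cv2.line(c,((i-x0)*s,0),((i-x0)*s,c.shape[0]),(0,120,0),1)
    for i in range(y0,y1,10): cv2.putText(c,str(i),(0,(i-y0)*s+8),0,.35,(0,255,0)); cv2.line(c,(0,(i-y0)*s),(c.shape[1],(i-y0)*s),(0,120,0),1)
    cv2.imwrite(f"pics/b_{n}.png",c)
E
```

```text
(no output)
```

View pics/b_scene.png

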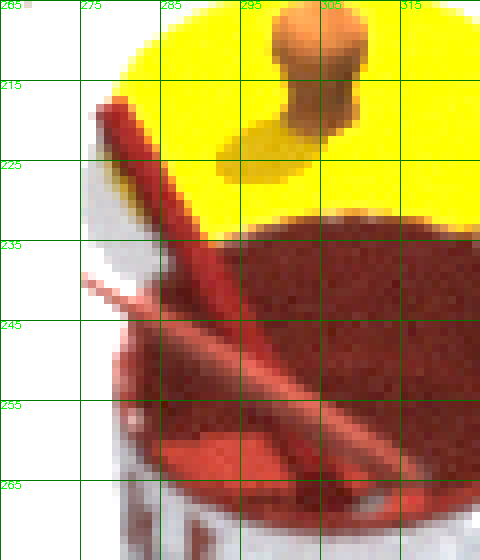

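View pics/b_top.png

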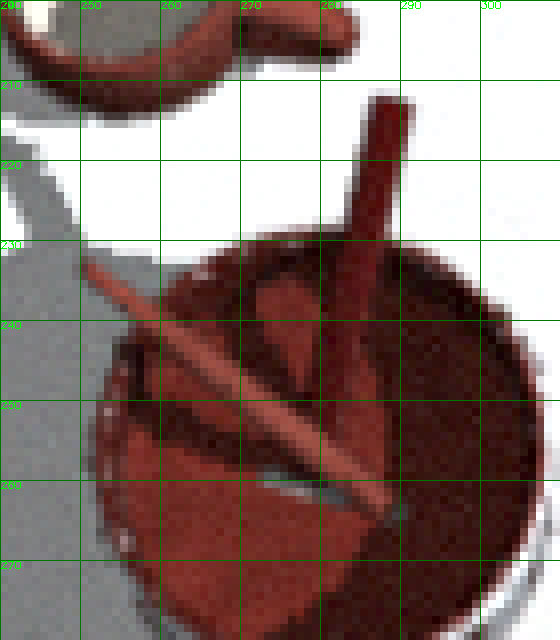

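```bash
cat >> h.py <<'E'
def ray(n,u,v):
    f,cx,cy,R,t=K(n); d=R.T@np.array([(u-cx)/f,(v-cy)/f,1]); return -R.T@t,d/np.linalg.norm(d)
def line2(s,t):
    # s=((u,v),(u,v)) in scene, t in top: plane intersection
    pl=[]
    for n,(a,b) in(("scene",s),("top",t)):
        c,d1=ray(n,*a); _,d2=ray(n,*b); N=np.cross(d1,d2); N/=np.linalg.norm(N); pl.append((N,N@c))
    d=np.cross(pl[0][0],pl[1][0]); d/=np.linalg.norm(d); d*=np.sign(d[2])
    p=np.linalg.lstsq(np.array([pl[0][0],pl[1][0],[0,0,1]]),np.array([pl[0][1],pl[1][1],.11]),rcond=None)[0]
    return p,d
def onray(n,uv,p,d): # point on line nearest pixel ray
    c,r=ray(n,*uv); A=np.c_[d,-r]; s=np.linalg.lstsq(A,c-p,rcond=None)[0]; return p+s[0]*d
E
python3 - <<'E'
from h import *
for nm,s,t in(("round",((275.7,239.8),(314.5,262.2)),((251.2,233.6),(287.5,262))),("flat",((278.8,218),(295.7,250)),((288.7,212),(281.7,249.5)))):
    p,d=line2(s,t); print(nm,"p(z=.11)",p.round(4),"d",d.round(3),"lean",np.degrees(np.arccos(d[2])).round(1),"az",np.degrees(np.arctan2(d[1],d[0])).round(1),'cond')
    for n,x in(("scene",s),("top",t)): print("  tip",n,onray(n,x[0],p,d).round(4))
E
```

```text
round p(z=.11) [0.5426 0.0938 0.11  ] d [0.33  0.557 0.762] lean 40.4 az 59.4 cond
  tip scene [0.5603 0.1238 0.1509]
  tip top [0.5622 0.1269 0.1552]
flat p(z=.11) [0.5808 0.0597 0.11  ] d [ 0.628 -0.151  0.763] lean 40.3 az -13.6 cond
  tip scene [0.604  0.0541 0.1381]
  tip top [0.6111 0.0524 0.1468]
```

```bash
python3 - <<'E'
from h import *
for n in("scene","top"):
    P=np.load(n+"P.npy"); im=np.load(n+"0.npz")['im']
    hsv=cv2.cvtColor(im,cv2.COLOR_RGB2HSV)
    m=(hsv[...,0]>98)&(hsv[...,0]<118)&(hsv[...,1]>110)&(P[...,0]>.40)&(P[...,0]<.56)&(P[...,1]<-.15)&(P[...,1]>-.40)&(P[...,2]<.06)
    q=P[m]; h=q[q[:,2]>.029]; print(n,len(q),len(h))
    print(cv2.minAreaRect((q[:,:2]*1000).astype(np.float32)))
    # fit: ridge pts: |x'| in 30..42
    from scipy.optimize import least_squares
    def loc(p,a): c,s=np.cos(p[2]),np.sin(p[2]); d=a[:,:2]-p[:2]; return np.c_[d@[c,s],d@[-s,c]]
    f=least_squares(lambda p:np.maximum(0,np.abs(np.abs(loc(p,h)[:,0])-36)-0) if 0 else np.abs(loc(p,h)[:,0])-.036,[.485,-.27,-.2],loss='soft_l1',f_scale=.003)
    L=loc(f.x,h); 
    L2=loc(f.x,q); print(f.x.round(4),np.degrees(f.x[2]), "y range",np.percentile(L2[:,1],[.5,1,99,99.5]).round(4),"x range",np.percentile(L2[:,0],[.5,99.5]).round(4))
    for sgn in(-1,1):
        k=(np.sign(L[:,0])==sgn); b=((L[k,1]+.1)/.008).astype(int)
        print([(round(-.096+.008*i,3),round(float(np.percentile(h[k][b==i,2],90)),3)) for i in np.unique(b) if (b==i).sum()>3])
E
```

```text
scene 1828 390
((469.7112121582031, -271.7181396484375), (158.63034057617188, 86.19540405273438), 75.82958221435547)
[ 0.481  -0.2318 -0.2394] -13.71863938390718 y range [-0.1166 -0.1144  0.0361  0.0364] x range [-0.0432  0.0404]
[(np.float64(-0.104), 0.036), (np.float64(-0.096), 0.041), (np.float64(-0.088), 0.034), (np.float64(-0.08), 0.033), (np.float64(-0.072), 0.034), (np.float64(-0.064), 0.035), (np.float64(-0.056), 0.035), (np.float64(-0.048), 0.041), (np.float64(-0.04), 0.041), (np.float64(-0.032), 0.039), (np.float64(-0.024), 0.033), (np.float64(-0.016), 0.034), (np.float64(-0.008), 0.033), (np.float64(0.0), 0.033), (np.float64(0.008), 0.038), (np.float64(0.016), 0.041), (np.float64(0.024), 0.043), (np.float64(0.032), 0.037)]
[(np.float64(-0.104), 0.036), (np.float64(-0.096), 0.041), (np.float64(-0.088), 0.035), (np.float64(-0.072), 0.031), (np.float64(-0.064), 0.033), (np.float64(-0.048), 0.04), (np.float64(-0.04), 0.042), (np.float64(-0.032), 0.038), (np.float64(-0.024), 0.036), (np.float64(-0.016), 0.035), (np.float64(-0.008), 0.033), (np.float64(0.0), 0.035), (np.float64(
[... 748 characters left out ...]
), 0.037), (np.float64(-0.168), 0.042), (np.float64(-0.16), 0.044), (np.float64(-0.152), 0.044), (np.float64(-0.144), 0.042)]
[(np.float64(-0.296), 0.038), (np.float64(-0.288), 0.043), (np.float64(-0.28), 0.045), (np.float64(-0.272), 0.044), (np.float64(-0.264), 0.04), (np.float64(-0.256), 0.038), (np.float64(-0.248), 0.037), (np.float64(-0.24), 0.036), (np.float64(-0.232), 0.039), (np.float64(-0.224), 0.046), (np.float64(-0.216), 0.045), (np.float64(-0.208), 0.042), (np.float64(-0.2), 0.037), (np.float64(-0.192), 0.038), (np.float64(-0.184), 0.036), (np.float64(-0.176), 0.036), (np.float64(-0.168), 0.041), (np.float64(-0.16), 0.045), (np.float64(-0.152), 0.046), (np.float64(-0.144), 0.041)]
```

```bash
cat >> h.py <<'E'
def go(x,y,z,az):
    p,R=tool(); d=(np.array([x,y,z])-p)@R*100; a=np.degrees(np.arctan2(R[1,0],R[0,0]))
    r=-(((az-a)+180)%360-180); o=get_obs()
    print("pos",p.round(4),"az",a.round(1),"tilt",(R[:,2]).round(3),"j6",np.degrees(o['joint_pos'][5]).round(1),"F",np.round(o['ft_force'],1),"w",round(o['grip_width']*1000,1),"t",round(o['clock'],2))
    print("dx,dy,dz cm, roll:",d.round(2),round(r,1))
E
python3 -c "
from h import *; go(.5505,.1075,.21,-30)"
```

```text
pos [ 0.1172 -0.4855  0.2445] az -76.4 tilt [-0.     0.002 -1.   ] j6 90.0 F [0.4 0.  0.1] w 85.6 t 0.1
dx,dy,dz cm, roll: [-47.48 -56.04   3.54] -46.4
```

```bash
python3 -m inch '[[[3.5,-4,-4.5,0,-9],[3.5,-8,-9.5,0,-18],[3.5,-12,-14,0,-27],[3.5,-16,-19,0,-36],[3.5,-20,-23.5,0,-46]]]'; python3 -c "
from h import *; go(.5505,.1075,.21,-30)"
```

```text
clock: 0.72
eef_pos: [0.2995, -0.2342, 0.2447]
tool_rot: [0.966, -0.26, -0.0, -0.001]
ft_force: [1.6, -0.9, -0.6]
grip_width: 0.0351
pos [ 0.2995 -0.2342  0.2447] az -30.1 tilt [-0.     0.002 -1.   ] j6 82.0 F [ 1.6 -0.9 -0.6] w 35.1 t 0.72
dx,dy,dz cm, roll: [  4.56 -42.15   3.53] -0.1
```

```bash
python3 -m inch '[[[3.5,0.5,-6,0,0],[3.5,1.5,-12,0,0],[3.5,2,-18,0,0],[3.5,3,-24,0,0],[3.5,3.5,-30,0,0]]]'; python3 -m inch '[[[3.5,0.4,-4,0,0],[3.5,0.8,-8,0,0],[3.5,1.1,-12.1,1,0],[3.5,1.1,-12.1,2.5,0],[3.5,1.1,-12.1,3.5,0]]]'; python3 - <<'E'
from h import *
go(.5505,.1075,.1236,-30)
for n,b in(("scene",(225,160,345,290)),("top",(210,180,330,300))):
    im,d=shot(n,"a"); crop(im,b,5 if n=="top" else 4.5,f"pics/a_{n}.png")
E
```

```text
clock: 1.35
eef_pos: [0.4813, 0.0094, 0.2448]
tool_rot: [0.966, -0.26, -0.0, -0.001]
ft_force: [1.1, -0.8, 1.3]
grip_width: 0.0353
clock: 1.98
eef_pos: [0.5503, 0.1083, 0.2081]
tool_rot: [0.966, -0.26, -0.002, 0.0]
ft_force: [0.5, -0.2, -0.4]
grip_width: 0.035
pos [0.5503 0.1083 0.2081] az -30.1 tilt [-0.004  0.    -1.   ] j6 131.2 F [ 0.5 -0.2 -0.4] w 35.0 t 1.98
dx,dy,dz cm, roll: [0.08 0.05 8.45] -0.1
```

View pics/a_scene.png

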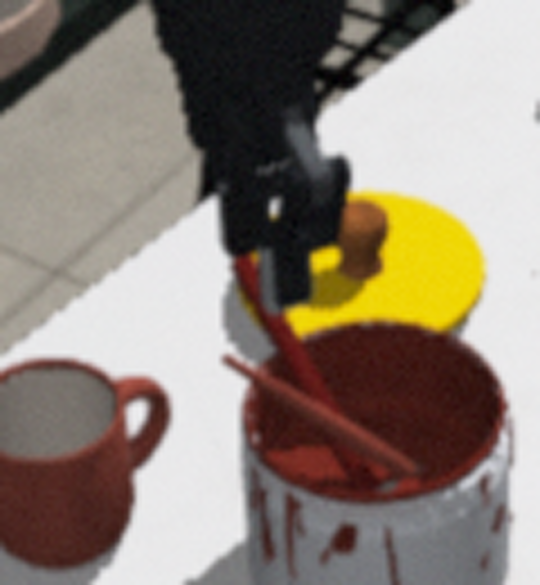

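View pics/a_top.png

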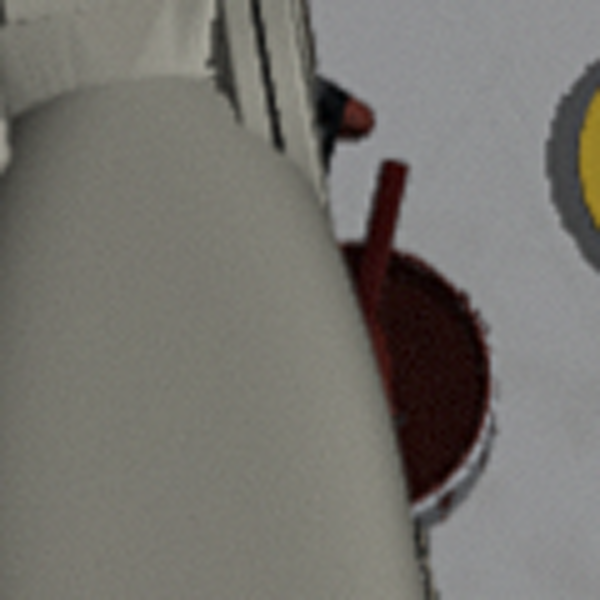

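```bash
python3 - <<'E'
from h import *
p,R=tool()
for s in(-1,1):
    for b in(-.011,.011):
        X=p+R@[s*.0175,b,.010]; print(s,b,((proj("scene",X)[0]+.5-[225,160])*4.5).round(0))
for k in(.011,.0):
    X=p+R@[0,0,k]; print(((proj("scene",X)[0]+.5-[225,160])*4.5).round(0))
E
```

```text
-1 -0.011 [259. 297.]
-1 0.011 [307. 281.]
1 -0.011 [226. 251.]
1 0.011 [272. 235.]
[266. 268.]
[265. 248.]
```

```bash
python3 -m inch '[[[3.5,0.05,0,3,0],[3.5,0.1,0,6,0],[3.5,0.1,0,8.4,0],[3.5,0.1,0,8.4,0],[3.5,0.1,0,8.4,0]]]'; python3 - <<'E'
from h import *
go(.5505,.1075,.1236,-30)
for n,b in(("scene",(225,160,345,290)),):
    im,d=shot(n,"a"); crop(im,b,4.5,f"pics/a2_{n}.png")
E
```

```text
clock: 2.7
eef_pos: [0.551, 0.1066, 0.1256]
tool_rot: [0.965, -0.261, -0.001, -0.0]
ft_force: [-1.0, 1.1, 0.0]
grip_width: 0.0351
pos [0.551  0.1066 0.1256] az -30.2 tilt [-0.002  0.001 -1.   ] j6 131.1 F [-1.   1.1  0. ] w 35.1 t 2.7
dx,dy,dz cm, roll: [-0.09 -0.05  0.2 ] -0.2
```

View pics/a2_scene.png

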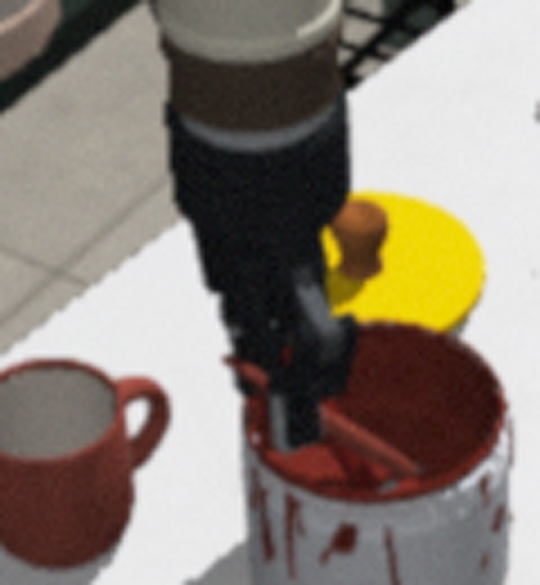

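```bash
python3 -m inch '[[[0.6,-0.1,0,0,0],[0.6,-0.1,0,0,0],[0.6,-0.1,0,0,0],[0.6,-0.1,0,0,0],[0.6,-0.1,0,0,0]]]'; python3 -m inch '[[[0.6,0,0,-0.5,0],[0.6,0,0,-1,0],[0.6,0,0,-2,0],[0.6,0,0,-3,0],[0.6,0,0,-4,0]]]'; python3 - <<'E'
from h import *
go(.5505,.1075,.29,-30)
for n,b in(("scene",(225,160,345,290)),):
    im,d=shot(n,"a"); crop(im,b,4.5,f"pics/a3_{n}.png")
E
```

```text
clock: 3.38
eef_pos: [0.5514, 0.1078, 0.1268]
tool_rot: [0.965, -0.261, 0.0, -0.001]
ft_force: [0.2, 1.0, 5.1]
grip_width: 0.0114
clock: 4.0
eef_pos: [0.5514, 0.1076, 0.1677]
tool_rot: [0.965, -0.261, 0.0, -0.001]
ft_force: [0.8, -0.1, -1.0]
grip_width: 0.011
pos [0.5514 0.1076 0.1677] az -30.2 tilt [ 0.001  0.002 -1.   ] j6 131.2 F [ 0.8 -0.1 -1. ] w 11.0 t 4.0
dx,dy,dz cm, roll: [ -0.07   0.03 -12.23] -0.2
```

View pics/a3_scene.png

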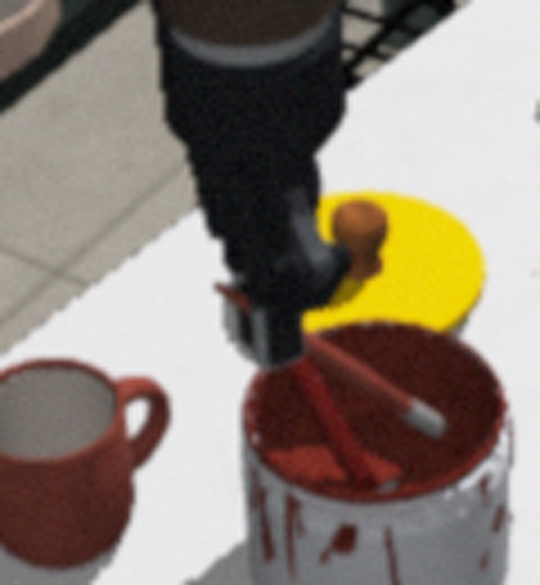

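```bash
python3 -m inch '[[[0.6,0,0,-3,0],[0.6,0,0,-6,0],[0.6,0,0,-9,0],[0.6,0,0,-12,0],[0.6,0,0,-13,0]]]'; python3 - <<'E'
from h import *
go(.40,-.12,.25,76.4)
for n,b in(("scene",(205,120,345,290)),("top",(180,140,340,300))):
    im,d=shot(n,"a"); crop(im,b,3.5,f"pics/a4_{n}.png")
E
```

```text
clock: 4.68
eef_pos: [0.5525, 0.1075, 0.3015]
tool_rot: [0.965, -0.261, 0.003, -0.002]
ft_force: [0.5, -0.7, -1.6]
grip_width: 0.0113
pos [0.5525 0.1075 0.3015] az -30.2 tilt [ 0.007  0.003 -1.   ] j6 131.2 F [ 0.5 -0.7 -1.6] w 11.3 t 4.67
dx,dy,dz cm, roll: [-1.75 27.37  4.98] -106.6
```

View pics/a4_scene.png

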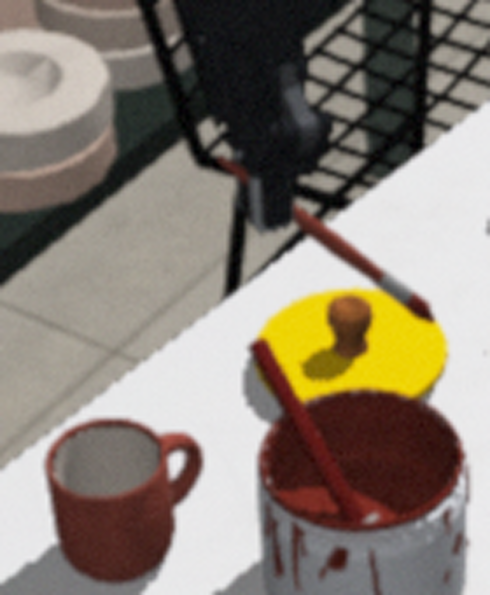

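```bash
python3 -m inch '[[[0.6,0,5,0,-8],[0.6,-0.5,10,0,-18],[0.6,-0.8,15,0,-28],[0.6,-1.2,20,0,-38],[0.6,-1.6,24,0,-48]]]';  python3 - <<'E'
from h import *
go(.40,-.12,.25,76.4)
E
```

```text
clock: 5.4
eef_pos: [0.4155, -0.093, 0.2972]
tool_rot: [0.988, 0.157, 0.002, -0.001]
ft_force: [1.2, 0.7, 0.1]
grip_width: 0.0111
pos [ 0.4155 -0.093   0.2972] az 18.1 tilt [ 0.003  0.003 -1.   ] j6 59.2 F [1.2 0.7 0.1] w 11.1 t 5.4
dx,dy,dz cm, roll: [-2.33  2.09  4.71] -58.3
```

```bash
python3 -m inch '[[[0.6,-0.5,0.5,1,-10],[0.6,-1,1,2,-20],[0.6,-1.5,1.5,3,-30],[0.6,-2,2,4,-40],[0.6,-2.3,2,5,-50]]]'; python3 -m inch '[[[0.6,0,0,2,-8.5],[0.6,0,0,5,-8.5],[0.6,0,0,8,-8.5],[0.6,0,0,9.5,-8.5],[0.6,0,0,9.5,-8.5]]]'; python3 - <<'E'
from h import *
go(.40,-.12,.13,76.4)
for n,b in(("scene",(265,100,425,280)),("top",(280,180,440,330))):
    im,d=shot(n,"b"); crop(im,b,3.3,f"pics/b1_{n}.png")
E
```

```text
clock: 6.02
eef_pos: [0.3988, -0.1191, 0.2451]
tool_rot: [0.827, 0.562, 0.001, -0.002]
ft_force: [-0.6, -0.2, -0.1]
grip_width: 0.0111
clock: 6.65
eef_pos: [0.3965, -0.1181, 0.1478]
tool_rot: [0.783, 0.622, -0.001, -0.004]
ft_force: [0.5, 1.4, 0.2]
grip_width: 0.0111
pos [ 0.3965 -0.1181  0.1478] az 76.9 tilt [-0.006  0.005 -1.   ] j6 -3.6 F [0.5 1.4 0.2] w 11.1 t 6.65
dx,dy,dz cm, roll: [-0.11  0.39  1.78] 0.5
```

View pics/b1_scene.png

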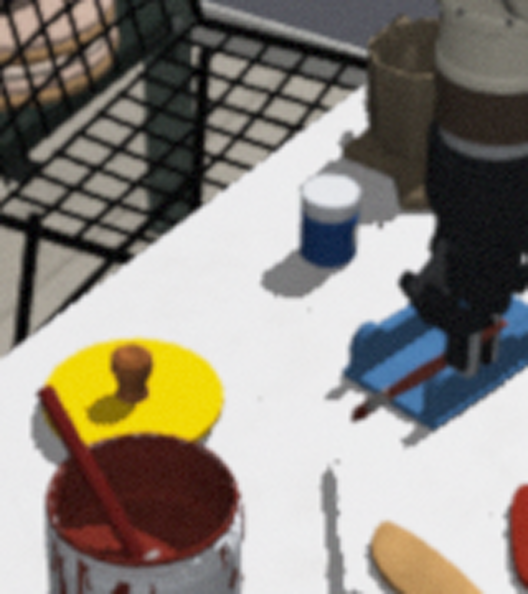

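View pics/b1_top.png

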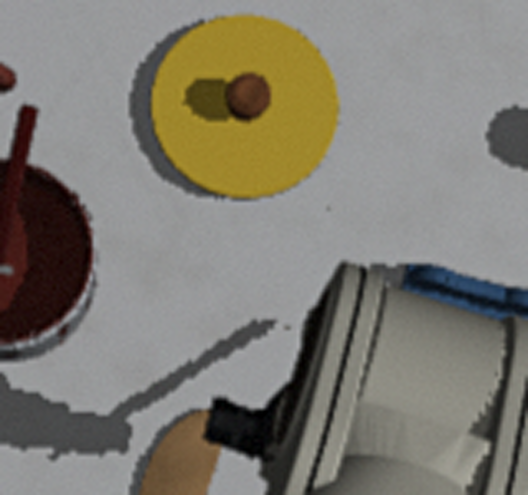

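```bash
python3 -m inch '[[[0.6,0,3,0,0],[0.6,0,5.5,0,0],[0.6,0,7.5,0.5,0],[0.6,0,7.5,1,0],[0.6,0,7.5,1.5,0]]]'; python3 -m inch '[[[0.6,0,0,0.6,0],[0.6,0,-0.4,1.1,0],[0.6,0,-0.9,1.7,0],[0.6,0,-1.3,2.3,0],[0.6,0,-1.7,2.9,0]]]'; python3 - <<'E'
from h import *
go(.40,-.12,.13,76.4)
for n,b in(("scene",(265,100,425,280)),):
    im,d=shot(n,"b"); crop(im,b,3.3,f"pics/b2_{n}.png")
E
```

```text
clock: 7.38
eef_pos: [0.4706, -0.1355, 0.1344]
tool_rot: [0.783, 0.622, 0.0, -0.002]
ft_force: [0.4, 0.7, 0.3]
grip_width: 0.0113
clock: 8.0
eef_pos: [0.4535, -0.1313, 0.1065]
tool_rot: [0.783, 0.622, 0.001, -0.002]
ft_force: [-3.0, 0.9, 9.4]
grip_width: 0.0099
pos [ 0.4535 -0.1313  0.1065] az 76.9 tilt [-0.001  0.004 -1.   ] j6 -3.1 F [-3.   0.9  9.4] w 9.9 t 8.0
dx,dy,dz cm, roll: [-0.1  -5.47 -2.34] 0.5
```

View pics/b2_scene.png

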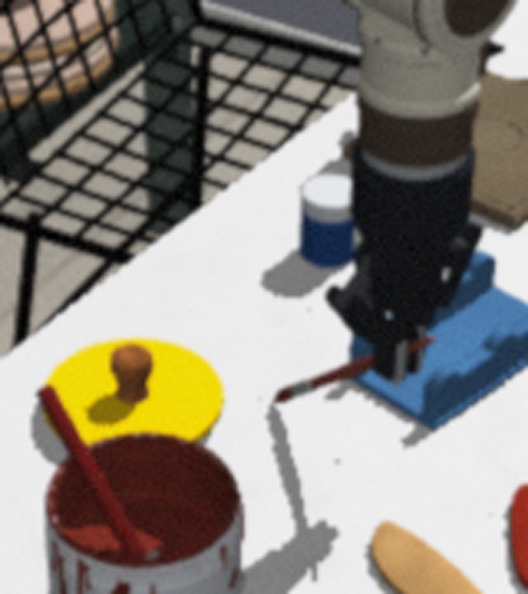

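```bash
python3 - <<'E'
from h import *
c,r=ray("scene",265+278/3.3-.5,100+398/3.3-.5); s=(.003-c[2])/r[2]; T=c+s*r; p,R=tool(); g=p-R[:,2]*.005
print(T.round(4),g.round(4),np.linalg.norm(g-T).round(4),"elev",np.degrees(np.arctan2(g[2]-.004,np.hypot(*(g-T)[:2]))), np.degrees(np.arctan2(*(g-T)[1::-1])))
E
```

```text
[ 0.5588 -0.1564  0.003 ] [ 0.4528 -0.1312  0.1106] 0.1531 elev 44.35961712295268 166.61813615222158
```

```bash
python3 -m inch '[[[0.6,0,-0.7,0.7,0],[0.6,0,-1.3,1.4,0],[0.6,0,-1.9,2.1,0],[0.6,0,-2.5,2.8,0],[0.6,0,-3,3.6,0]]]';python3 -c "
from h import *
go(.40,-.12,.13,76.4)"; python3 -m inch '[[[0.6,0,-0.4,0.8,0],[0.6,0,-0.8,1.6,0],[0.6,0,-1.1,2.4,0],[0.6,0,-1.4,3.2,0],[0.6,0,-1.6,3.7,0]]]'; python3 - <<'E'
from h import *
go(.40,-.12,.13,76.4)
for n,b in(("scene",(265,100,425,280)),):
    im,d=shot(n,"b"); crop(im,b,3.3,f"pics/b3_{n}.png")
E
```

```text
clock: 8.68
eef_pos: [0.4231, -0.1241, 0.0692]
tool_rot: [0.783, 0.622, 0.0, -0.002]
ft_force: [1.2, 0.3, 2.0]
grip_width: 0.0097
pos [ 0.4231 -0.1241  0.0692] az 76.9 tilt [-0.002  0.004 -1.   ] j6 -3.3 F [1.2 0.3 2. ] w 9.7 t 8.68
dx,dy,dz cm, roll: [-0.11 -2.36 -6.07] 0.5
clock: 9.3
eef_pos: [0.4072, -0.1202, 0.0316]
tool_rot: [0.783, 0.622, 0.0, -0.003]
ft_force: [1.2, -0.1, 2.6]
grip_width: 0.0098
pos [ 0.4072 -0.1202  0.0316] az 76.9 tilt [-0.003  0.004 -1.   ] j6 -3.4 F [ 1.2 -0.1  2.6] w 9.8 t 9.3
dx,dy,dz cm, roll: [-0.11 -0.74 -9.83] 0.5
```

View pics/b3_scene.png

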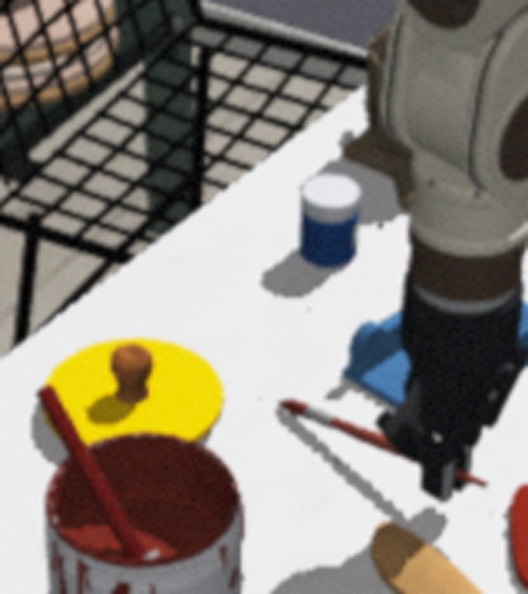

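```bash
python3 -m inch '[[[0.6,0,-0.1,0.5,0],[0.6,0,-0.2,0.9,0],[0.6,0,-0.2,1.0,0],[0.6,0,-0.2,1.0,0],[0.6,0,-0.2,-1.0,0]]]'; python3 -m inch '[[[0.6,0,0,-1,0],[0.6,0,0,-3,0],[0.6,0,0,-5,0],[0.6,0,0,-6,0],[0.6,0,0,-6,0]]]'; python3 - <<'E'
from h import *
go(.4177,-.2264,.12,76.4)
for n,b in(("scene",(265,100,425,280)),("top",(280,180,440,330))):
    im,d=shot(n,"b"); crop(im,b,4.4 if n=="top" else 3.3,f"pics/b4_{n}.png")
E
```

```text
clock: 9.98
eef_pos: [0.4023, -0.119, 0.04]
tool_rot: [0.783, 0.622, -0.002, -0.005]
ft_force: [-0.3, 0.1, 0.3]
grip_width: 0.0096
clock: 10.6
eef_pos: [0.4029, -0.1194, 0.1002]
tool_rot: [0.783, 0.622, -0.002, -0.005]
ft_force: [0.5, 0.2, -0.1]
grip_width: 0.0096
pos [ 0.4029 -0.1194  0.1002] az 76.9 tilt [-0.009  0.006 -1.   ] j6 -3.5 F [ 0.5  0.2 -0.1] w 9.6 t 10.6
dx,dy,dz cm, roll: [-10.08   3.85  -2.06] 0.5
```

View pics/b4_scene.png

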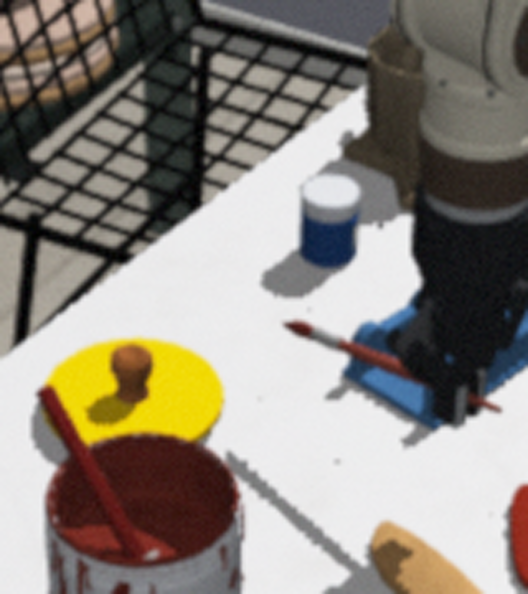

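View pics/b4_top.png

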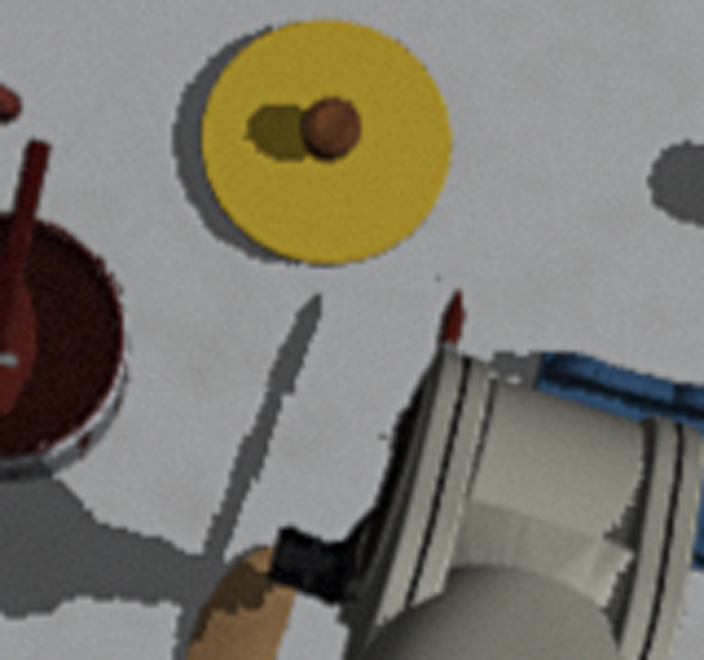

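```bash
cat >> h.py <<'E'
def tri(s,t):
    c1,r1=ray("scene",*s); c2,r2=ray("top",*t); A=np.c_[r1,-r2]; k=np.linalg.lstsq(A,c2-c1,rcond=None)[0]
    a,b=c1+k[0]*r1,c2+k[1]*r2; return (a+b)/2,np.linalg.norm(a-b)
E
python3 - <<'E'
from h import *
T,e=tri((265+286/3.3-.5,100+325/3.3-.5),(280+459/4.4-.5,180+291/4.4-.5)); p,R=tool(); g=p-R[:,2]*.005
print(T.round(4),e,g,np.linalg.norm(T-g),np.degrees(np.arctan2(g[2]-T[2],np.hypot(*(g-T)[:2]))),np.degrees(np.arctan2(*(g-T)[1::-1])))
E
```

```text
[ 0.5561 -0.1558  0.072 ] 0.004968520894166211 [ 0.40225041 -0.11918057  0.10431325] 0.1613612845230368 11.547259569192015 166.61774396368045
```

```bash
python3 -m inch '[[[0.6,-3,1,0,0.5],[0.6,-6,2.5,0,0.5],[0.6,-8.5,3.5,0,0.5],[0.6,-10.1,3.8,0,0.5],[0.6,-10.1,3.8,0,0.5]]]'; python3 -m inch '[[[0.6,0,0,1,0],[0.6,0,0,2,0],[0.6,0,0,3,0],[0.6,0,0,3.5,0],[0.6,0,0,3.5,0]]]'; python3 - <<'E'
from h import *
go(.4177,-.2264,.0345,76.4)
for n,b in(("scene",(330,100,490,260)),("top",(370,170,500,330))):
    im,d=shot(n,"c"); crop(im,b,4 if n=="top" else 3.8,f"pics/c1_{n}.png")
E
```

```text
clock: 11.32
eef_pos: [0.4155, -0.2264, 0.0977]
tool_rot: [0.787, 0.618, -0.003, -0.007]
ft_force: [-0.5, 0.7, -0.4]
grip_width: 0.0101
clock: 11.95
eef_pos: [0.4148, -0.2258, 0.0622]
tool_rot: [0.786, 0.618, -0.003, -0.007]
ft_force: [0.2, -0.1, 0.4]
grip_width: 0.0098
pos [ 0.4148 -0.2258  0.0622] az 76.3 tilt [-0.013  0.008 -1.   ] j6 -14.9 F [ 0.2 -0.1  0.4] w 9.8 t 11.95
dx,dy,dz cm, roll: [0.   0.33 2.77] -0.1
```

View pics/c1_scene.png

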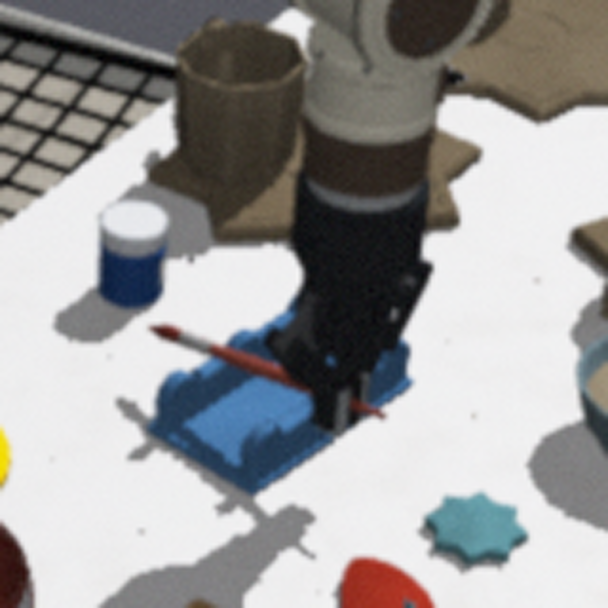

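View pics/c1_top.png

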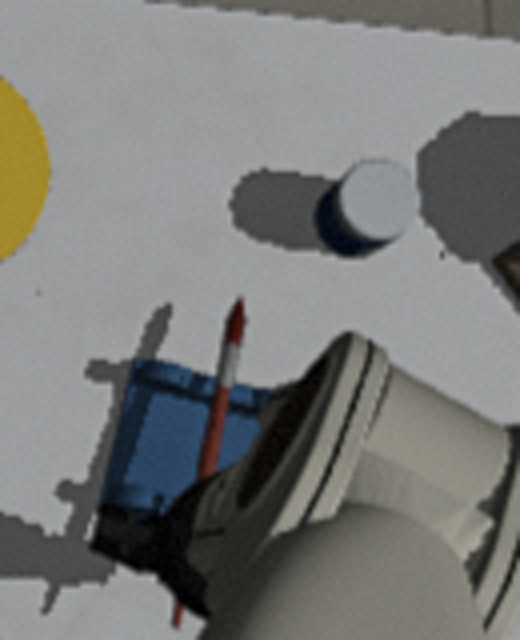

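```bash
python3 -m inch '[[[0.6,0,0.1,0.6,0],[0.6,0,0.2,1.2,0],[0.6,0,0.3,1.8,0],[0.6,0,0.3,2.3,0],[0.6,0,0.3,2.8,0]]]'; python3 - <<'E'
from h import *
go(.4177,-.2264,.0345,76.4)
for n,b in(("scene",(330,100,490,260)),):
    im,d=shot(n,"c"); crop(im,b,4 if n=="top" else 3.8,f"pics/c2_{n}.png")
E
```

```text
clock: 12.68
eef_pos: [0.4178, -0.2268, 0.0347]
tool_rot: [0.787, 0.618, -0.003, -0.007]
ft_force: [-2.8, 0.8, 5.7]
grip_width: 0.0097
pos [ 0.4178 -0.2268  0.0347] az 76.3 tilt [-0.012  0.007 -1.   ] j6 -14.8 F [-2.8  0.8  5.7] w 9.7 t 12.68
dx,dy,dz cm, roll: [ 0.03 -0.02  0.02] -0.1
```

View pics/c2_scene.png

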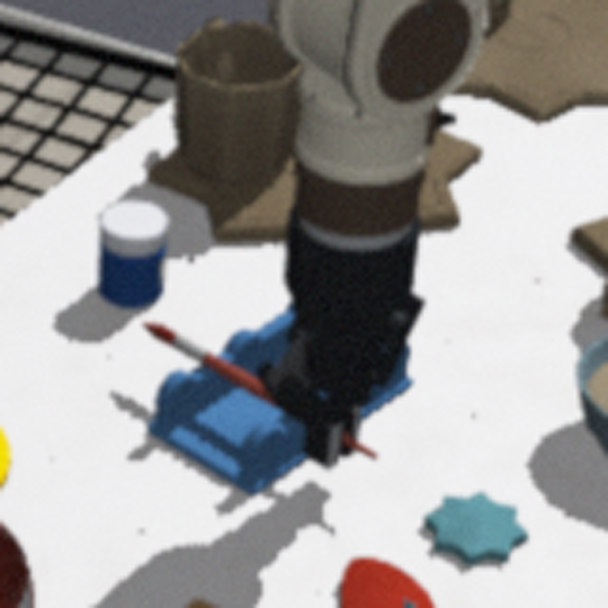

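```bash
cat >> h.py <<'E'
def onplane(n,uv,p0,az):
    N=np.array([-np.sin(np.radians(az)),np.cos(np.radians(az)),0]); c,r=ray(n,*uv); return c+r*((p0-c)@N)/(r@N)
E
python3 - <<'E'
from h import *
p,R=tool()
for uv in((148,325),(205,358),(262,390),(375,457)):
    print(onplane("scene",(330+uv[0]/3.8-.5,100+uv[1]/3.8-.5),p,166.4).round(4))
E
```

```text
[ 0.5666 -0.2628  0.037 ]
[ 0.5182 -0.2511  0.0371]
[ 0.4717 -0.2398  0.0381]
[ 0.3839 -0.2186  0.0372]
```

```bash
python3 -m inch '[[[1.5,0,0,0,0],[2.5,0,0,0,0],[3,0,0,0,0],[3,0,0,-1,0],[3,0,0,-4,0]]]'; python3 -m inch '[[[3.5,0,0,-4,0],[3.5,0,0,-9,0],[3.5,0,0,-13,0],[3.5,0,0,-17,0],[3.5,0,0,-18,0]]]'; python3 - <<'E'
from h import *
go(.596,.056,.21,-106)
for n,b in(("scene",(330,130,490,260)),("top",(380,190,500,330))):
    im,d=shot(n,"c"); crop(im,b,4 if n=="top" else 3.8,f"pics/c3_{n}.png")
E
```

```text
clock: 13.35
eef_pos: [0.4171, -0.2264, 0.074]
tool_rot: [0.787, 0.618, -0.003, -0.008]
ft_force: [0.9, -0.9, -0.6]
grip_width: 0.0297
clock: 13.98
eef_pos: [0.4211, -0.2287, 0.2575]
tool_rot: [0.787, 0.618, -0.002, -0.005]
ft_force: [-0.2, -0.8, -0.7]
grip_width: 0.0349
pos [ 0.4211 -0.2287  0.2575] az 76.3 tilt [-0.01   0.006 -1.   ] j6 -14.8 F [-0.2 -0.8 -0.7] w 34.9 t 13.97
dx,dy,dz cm, roll: [31.79 10.28  4.75] -177.7
```

View pics/c3_scene.png

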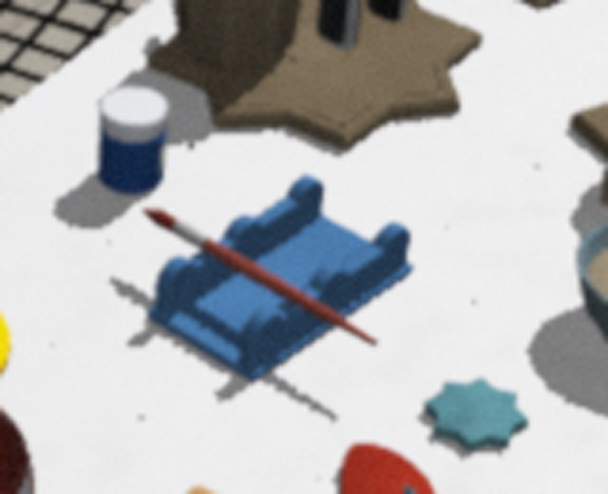

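View pics/c3_top.png

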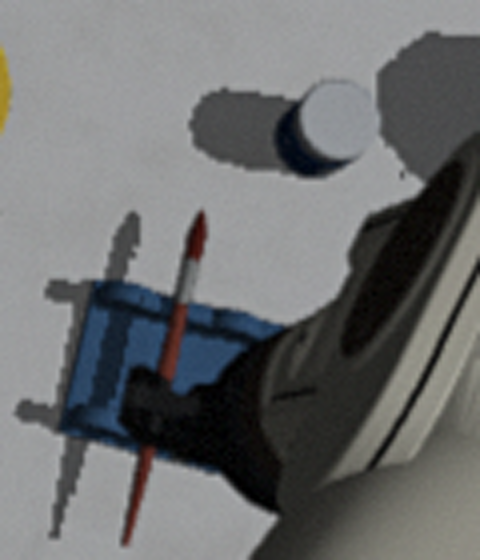

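```bash
python3 - <<'E'
from h import *
for n,b in(("scene",(265,205,325,275)),("top",(240,200,310,280))):
    im=np.load("c_"+n+".npz")['im']; x0,y0,x1,y1=b; s=7
    c=cv2.resize(im[y0:y1,x0:x1,::-1],None,fx=s,fy=s,interpolation=cv2.INTER_NEAREST)
    c=np.clip(c.astype(float)*1.8,0,255).astype(np.uint8)
    for i in range(x0,x1,10): cv2.putText(c,str(i),((i-x0)*s,8),0,.35,(0,255,0)); cv2.line(c,((i-x0)*s,0),((i-x0)*s,c.shape[0]),(0,120,0),1)
    for i in range(y0,y1,10): cv2.putText(c,str(i),(0,(i-y0)*s+8),0,.35,(0,255,0)); cv2.line(c,(0,(i-y0)*s),(c.shape[1],(i-y0)*s),(0,120,0),1)
    cv2.imwrite(f"pics/e_{n}.png",c)
E
```

```text
(no output)
```

View pics/e_scene.png

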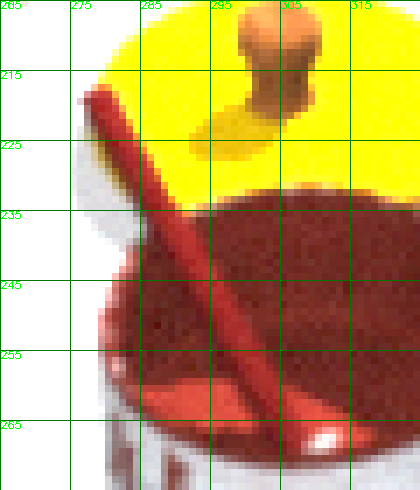

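View pics/e_top.png

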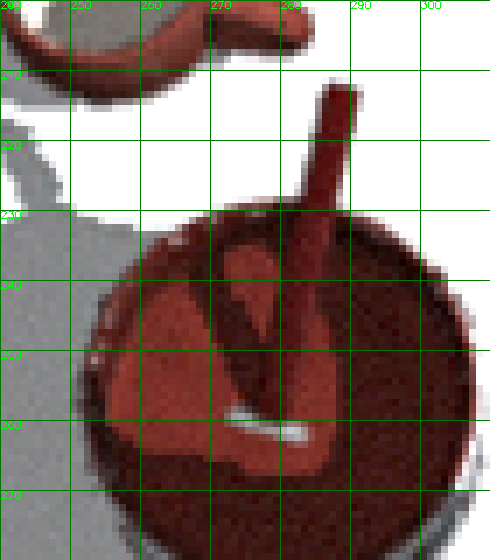

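```bash
python3 - <<'E'
from h import *
s=((278.6,218),(299.5,255)); t=((288.5,212),(280,254.5))
p,d=line2(s,t); print(p.round(4),d.round(3),np.degrees(np.arccos(d[2])).round(1),np.degrees(np.arctan2(d[1],d[0])).round(1))
for n,x in(("scene",s),("top",t)): print(onray(n,x[0],p,d).round(4))
print(tri(s[0],t[0]))
T=np.mean([onray(n,x[0],p,d) for n,x in(("scene",s),("top",t))],0); print("tip",T,"grip 17 back",T-.017*d)
E
```

```text
[0.5774 0.0611 0.11  ] [ 0.675 -0.166  0.719] 44.0 -13.8
[0.6041 0.0546 0.1384]
[0.6113 0.0528 0.146 ]
(array([0.61077413, 0.05161417, 0.13438275]), np.float64(0.007043325581727474))
tip [0.6076791  0.05368738 0.14223481] grip 17 back [0.59620367 0.05651605 0.13001543]
```

```bash
python3 -m inch '[[[3.5,4,1,0,-10],[3.5,8,2,0,-20],[3.5,12,3.5,0,-30],[3.5,16,5,0,-40],[3.5,20,6.5,0,-50]]]';python3 -c "
from h import *
go(.596,.0565,.23,-104)"
```

```text
clock: 14.7
eef_pos: [0.5305, -0.0481, 0.2529]
tool_rot: [0.449, 0.893, -0.0, -0.009]
ft_force: [0.7, 0.3, 0.7]
grip_width: 0.0352
pos [ 0.5305 -0.0481  0.2529] az 126.6 tilt [-0.017  0.008 -1.   ] j6 -42.0 F [0.7 0.3 0.7] w 35.2 t 14.7
dx,dy,dz cm, roll: [ 4.45 11.52  2.26] -129.4
```

```bash
python3 -m inch '[[[3.5,1,2.5,0,-10],[3.5,2,5,0,-20],[3.5,3,7.5,0,-30],[3.5,4,10,0,-40],[3.5,4.4,11.5,0,-50]]]'; python3 -m inch '[[[3.5,0,0,0,-10],[3.5,0,0,0,-20],[3.5,0,0,0,-30],[3.5,0,0,0,-40],[3.5,0,0,0,-50]]]'; python3 -c "
from h import *
go(.596,.0565,.18,-104)"
```

```text
clock: 15.32
eef_pos: [0.596, 0.057, 0.2498]
tool_rot: [0.026, 1.0, 0.003, -0.011]
ft_force: [-0.9, -0.2, -0.1]
grip_width: 0.0352
clock: 15.95
eef_pos: [0.5949, 0.0569, 0.2472]
tool_rot: [-0.401, 0.916, 0.008, -0.01]
ft_force: [0.2, 0.4, 0.1]
grip_width: 0.0347
pos [0.5949 0.0569 0.2472] az -132.7 tilt [-0.026  0.007 -1.   ] j6 -132.1 F [0.2 0.4 0.1] w 34.7 t 15.95
dx,dy,dz cm, roll: [-0.12 -0.27  6.72] -28.7
```

```bash
python3 -m inch '[[[3.5,0,0,1,-10],[3.5,-0.1,-0.2,2.5,-20],[3.5,-0.1,-0.3,4,-28.7],[3.5,-0.1,-0.3,5.5,-28.7],[3.5,-0.1,-0.3,6.5,-28.7]]]'; python3 - <<'E'
from h import *
go(.596,.0565,.125,-104)
for n,b in(("scene",(225,160,345,290)),):
    im,d=shot(n,"a"); crop(im,b,4.5,f"pics/f1_{n}.png")
E
```

```text
clock: 16.58
eef_pos: [0.5951, 0.056, 0.1799]
tool_rot: [-0.615, 0.788, 0.012, -0.009]
ft_force: [0.3, 0.3, -0.5]
grip_width: 0.035
pos [0.5951 0.056  0.1799] az -104.1 tilt [-0.029  0.007 -1.   ] j6 -160.8 F [ 0.3  0.3 -0.5] w 35.0 t 16.57
dx,dy,dz cm, roll: [-0.07 -0.24  5.49] -0.1
```

View pics/f1_scene.png

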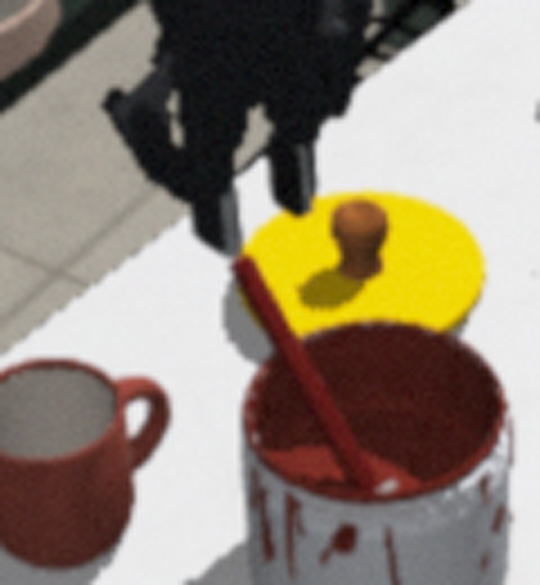

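```bash
python3 -m inch '[[[3.5,0,-0.1,2,0],[3.5,-0.05,-0.2,4,0],[3.5,-0.05,-0.2,5.4,0],[3.5,-0.05,-0.2,5.4,0],[3.5,-0.05,-0.2,5.4,0]]]'; python3 - <<'E'
from h import *
go(.596,.0565,.125,-104)
for n,b in(("scene",(225,160,345,290)),("top",(240,190,310,270))):
    im,d=shot(n,"a"); crop(im,b,4.5,f"pics/f2_{n}.png")
E
```

```text
clock: 17.25
eef_pos: [0.5956, 0.0564, 0.1258]
tool_rot: [-0.615, 0.788, 0.012, -0.009]
ft_force: [0.1, -0.0, -0.4]
grip_width: 0.0351
pos [0.5956 0.0564 0.1258] az -104.1 tilt [-0.029  0.007 -1.   ] j6 -160.8 F [ 0.1 -0.  -0.4] w 35.1 t 17.25
dx,dy,dz cm, roll: [-0.02 -0.04  0.08] -0.1
```

View pics/f2_scene.png

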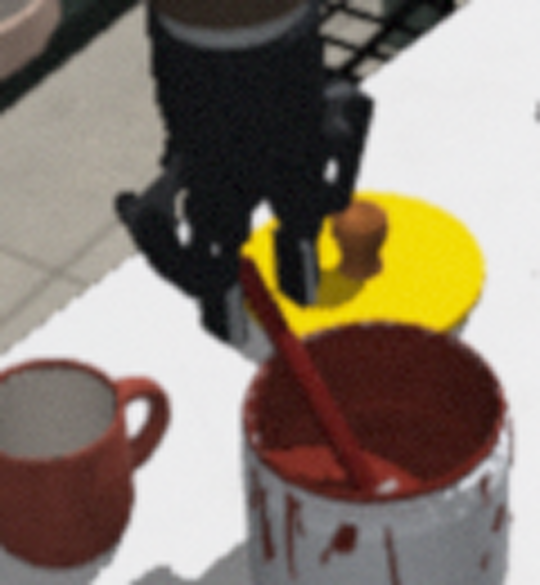

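```bash
python3 -m inch '[[[0.6,0,0,0,0],[0.6,0,0,0,0],[0.6,0,0,0,0],[0.6,0,0,0,0],[0.6,0,0,0,0]]]'; python3 -m inch '[[[0.6,0,0,-0.5,0],[0.6,0,0,-1,0],[0.6,0,0,-2,0],[0.6,0,0,-3,0],[0.6,0,0,-4,0]]]'; python3 - <<'E'
from h import *
go(.596,.0565,.29,-104)
for n,b in(("scene",(225,160,345,290)),):
    im,d=shot(n,"a"); crop(im,b,4.5,f"pics/f3_{n}.png")
E
```

```text
clock: 17.98
eef_pos: [0.5962, 0.0565, 0.1265]
tool_rot: [-0.615, 0.788, 0.011, -0.009]
ft_force: [0.8, -0.3, 3.4]
grip_width: 0.0104
clock: 18.6
eef_pos: [0.5975, 0.0562, 0.1675]
tool_rot: [-0.615, 0.788, 0.011, -0.008]
ft_force: [0.3, -0.2, 0.4]
grip_width: 0.0105
pos [0.5975 0.0562 0.1675] az -104.1 tilt [-0.027  0.007 -1.   ] j6 -160.8 F [ 0.3 -0.2  0.4] w 10.5 t 18.6
dx,dy,dz cm, roll: [  0.     0.49 -12.24] -0.1
```

View pics/f3_scene.png

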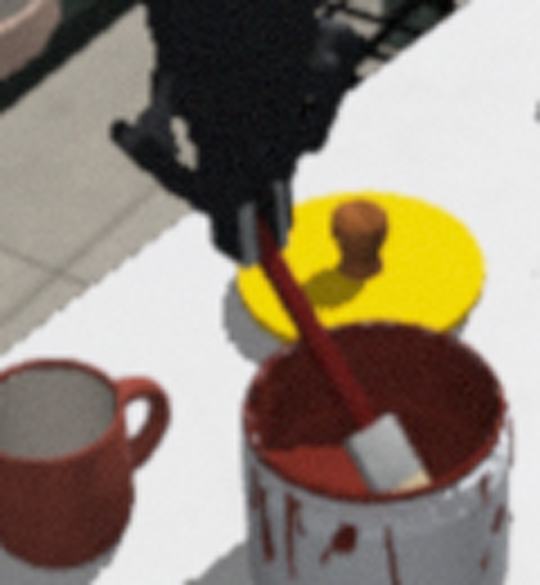

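```bash
python3 -m inch '[[[0.6,0,0,-3,0],[0.6,0,0,-6,0],[0.6,0,0,-9,0],[0.6,0,0,-12,0],[0.6,0,0,-13,0]]]'; python3 - <<'E'
from h import *
go(.47,-.135,.29,76.4)
for n,b in(("scene",(225,120,345,290)),("top",(210,180,330,300))):
    im,d=shot(n,"a"); crop(im,b,3.5,f"pics/f4_{n}.png")
E
```

```text
clock: 19.27
eef_pos: [0.6023, 0.0554, 0.3014]
tool_rot: [-0.615, 0.788, 0.009, -0.006]
ft_force: [-0.1, -0.2, -1.0]
grip_width: 0.0105
pos [0.6023 0.0554 0.3014] az -104.1 tilt [-0.02   0.008 -1.   ] j6 -160.9 F [-0.1 -0.2 -1. ] w 10.5 t 19.27
dx,dy,dz cm, roll: [21.69  8.18  1.26] 179.5
```

View pics/f4_scene.png

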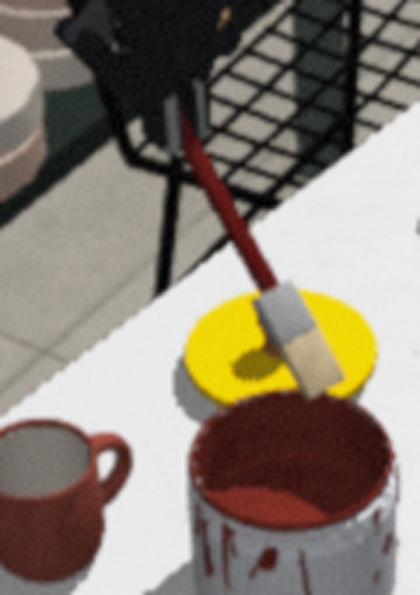

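View pics/f4_top.png

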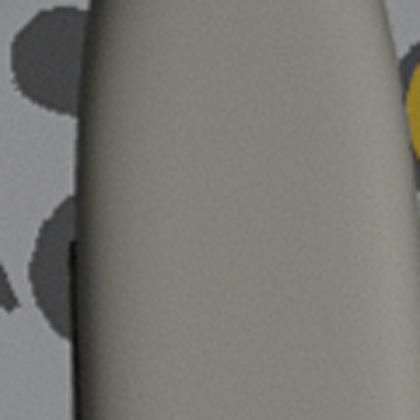

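```bash
python3 -m inch '[[[0.6,2,1,0,10],[0.6,6,2,0,20],[0.6,10,4,0,30],[0.6,14,5,0,40],[0.6,18,7,0,50]]]'; python3 -c "
from h import *
go(.47,-.135,.29,76.4)"
```

```text
clock: 20.0
eef_pos: [0.4889, -0.1032, 0.2992]
tool_rot: [-0.222, 0.975, 0.007, -0.011]
ft_force: [0.3, -0.4, -1.0]
grip_width: 0.0105
pos [ 0.4889 -0.1032  0.2992] az -154.4 tilt [-0.025  0.008 -1.   ] j6 -127.6 F [ 0.3 -0.4 -1. ] w 10.5 t 20.0
dx,dy,dz cm, roll: [ 3.06 -2.06  0.94] 129.2
```

```bash
python3 -m inch '[[[0.6,1,-1,0,10],[0.6,2,-2,0,20],[0.6,3,-2,0,30],[0.6,3,-2,0,40],[0.6,3,-2,0,50]]]'; python3 -m inch '[[[0.6,0,0,0,10],[0.6,0,0,0,20],[0.6,0,0,0,30],[0.6,0,0,0,40],[0.6,0,0,0,50]]]'; python3 -c "
from h import *
go(.47,-.135,.29,76.4)"
```

```text
clock: 20.62
eef_pos: [0.4696, -0.1342, 0.2977]
tool_rot: [0.214, 0.977, 0.001, -0.015]
ft_force: [0.3, -0.3, 0.3]
grip_width: 0.0106
clock: 21.25
eef_pos: [0.4687, -0.1339, 0.2958]
tool_rot: [0.609, 0.793, -0.006, -0.015]
ft_force: [-0.4, 0.2, -0.3]
grip_width: 0.0108
pos [ 0.4687 -0.1339  0.2958] az 104.9 tilt [-0.031  0.01  -0.999] j6 -30.9 F [-0.4  0.2 -0.3] w 10.8 t 21.25
dx,dy,dz cm, roll: [-0.15  0.11  0.58] 28.5
```

```bash
python3 -m inch '[[[0.6,0,0,2,10],[0.6,0,0,5,20],[0.6,0,0,9,28.5],[0.6,0,0,12,28.5],[0.6,0,0,14.5,28.5]]]'; python3 - <<'E'
from h import *
go(.47,-.135,.14,76.4)
for n,b in(("scene",(265,100,425,280)),("top",(280,180,440,330))):
    im,d=shot(n,"b"); crop(im,b,4.4 if n=="top" else 3.3,f"pics/g1_{n}.png")
E
```

```text
clock: 21.88
eef_pos: [0.4622, -0.1319, 0.1479]
tool_rot: [0.786, 0.618, -0.01, -0.015]
ft_force: [-0.7, 0.2, 0.3]
grip_width: 0.0108
pos [ 0.4622 -0.1319  0.1479] az 76.4 tilt [-0.035  0.011 -0.999] j6 -2.4 F [-0.7  0.2  0.3] w 10.8 t 21.88
dx,dy,dz cm, roll: [-0.12  0.86  0.76] 0.0
```

View pics/g1_scene.png

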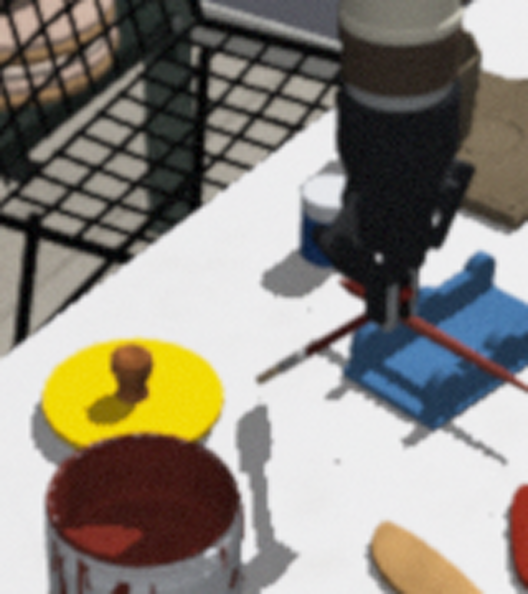

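View pics/g1_top.png

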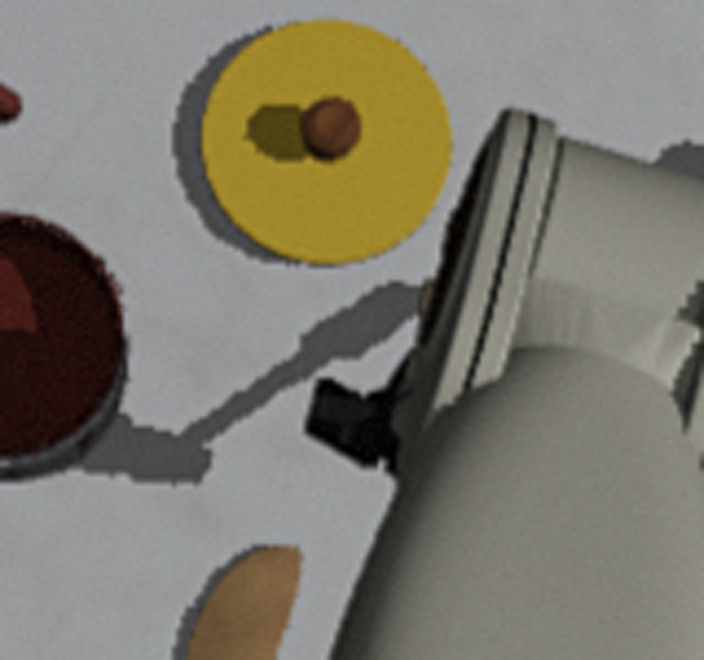

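```bash
python3 -m inch '[[[0.6,0,0.5,1,0],[0.6,0,0.5,2,0],[0.6,0,0.3,2.8,0],[0.6,0,-0.2,3.4,0],[0.6,0,-0.7,4,0]]]'; python3 -c "
from h import *
go(.47,-.135,.14,76.4)";  python3 -m inch '[[[0.6,0,-0.6,0.7,0],[0.6,0,-1.2,1.4,0],[0.6,0,-1.7,2.1,0],[0.6,0,-2.1,2.8,0],[0.6,0,-2.5,3.5,0]]]'; python3 - <<'E'
from h import *
go(.40,-.12,.13,76.4)
for n,b in(("scene",(265,100,425,280)),):
    im,d=shot(n,"b"); crop(im,b,3.3,f"pics/g2_{n}.png")
E
```

```text
clock: 22.6
eef_pos: [0.4528, -0.1295, 0.1082]
tool_rot: [0.786, 0.618, -0.011, -0.016]
ft_force: [-2.4, 0.9, 5.6]
grip_width: 0.011
pos [ 0.4528 -0.1295  0.1082] az 76.4 tilt [-0.038  0.012 -0.999] j6 -2.4 F [-2.4  0.9  5.6] w 11.0 t 22.6
dx,dy,dz cm, roll: [-0.12  1.67 -3.25] 0.0
clock: 23.22
eef_pos: [0.4272, -0.1233, 0.0737]
tool_rot: [0.786, 0.618, -0.011, -0.016]
ft_force: [0.1, -1.0, 2.9]
grip_width: 0.0104
pos [ 0.4272 -0.1233  0.0737] az 76.4 tilt [-0.037  0.011 -0.999] j6 -2.5 F [ 0.1 -1.   2.9] w 10.4 t 23.23
dx,dy,dz cm, roll: [-0.31 -2.93 -5.52] 0.0
```

View pics/g2_scene.png

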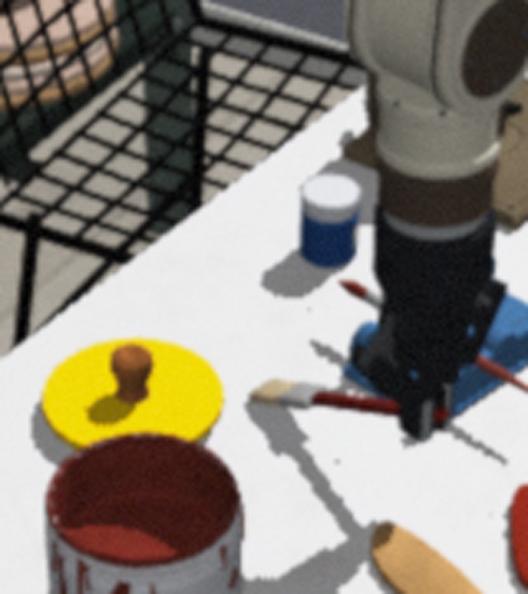

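```bash
python3 -m inch '[[[0.6,0,-0.4,1,0],[0.6,0,-0.8,2,0],[0.6,0,-1.1,3,0],[0.6,0,-1.3,4,0],[0.6,0,-1.4,4.6,0]]]'; python3 -c "
from h import *
go(.47,-.135,.022,76.4)"
```

```text
clock: 23.9
eef_pos: [0.4094, -0.1188, 0.0265]
tool_rot: [0.786, 0.618, -0.012, -0.018]
ft_force: [-0.6, 1.0, 2.1]
grip_width: 0.0106
pos [ 0.4094 -0.1188  0.0265] az 76.4 tilt [-0.042  0.013 -0.999] j6 -2.6 F [-0.6  1.   2.1] w 10.6 t 23.9
dx,dy,dz cm, roll: [-0.15  6.28  0.17] 0.0
```

```bash
python3 -m inch '[[[0.6,0,0,0.3,0],[0.6,0,0,0.3,0],[0.6,0,0,-2,0],[0.6,0,0,-5,0],[0.6,0,0,-8,0]]]'; python3 - <<'E'
from h import *
go(.3749,-.2798,.105,76.4)
for n,b in(("scene",(265,100,425,280)),("top",(280,180,440,330))):
    im,d=shot(n,"b"); crop(im,b,4.4 if n=="top" else 3.3,f"pics/g3_{n}.png")
E
```

```text
clock: 24.52
eef_pos: [0.412, -0.1196, 0.1069]
tool_rot: [0.786, 0.618, -0.013, -0.019]
ft_force: [0.4, 0.0, -0.2]
grip_width: 0.0103
pos [ 0.412  -0.1196  0.1069] az 76.4 tilt [-0.044  0.013 -0.999] j6 -2.6 F [ 0.4  0.  -0.2] w 10.3 t 24.52
dx,dy,dz cm, roll: [-16.44   0.17   0.14] 0.0
```

View pics/g3_scene.png

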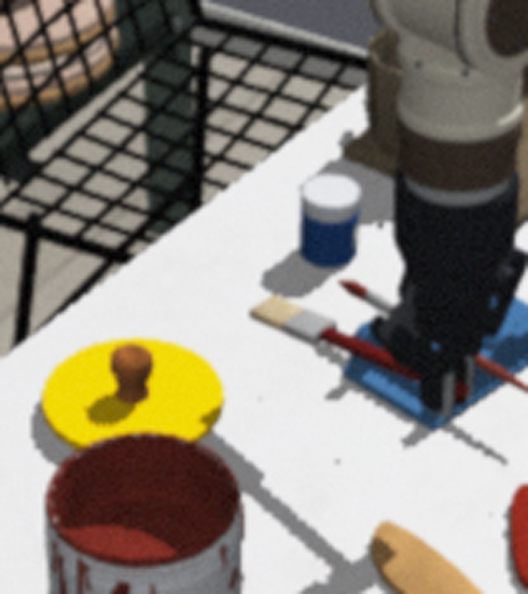

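View pics/g3_top.png

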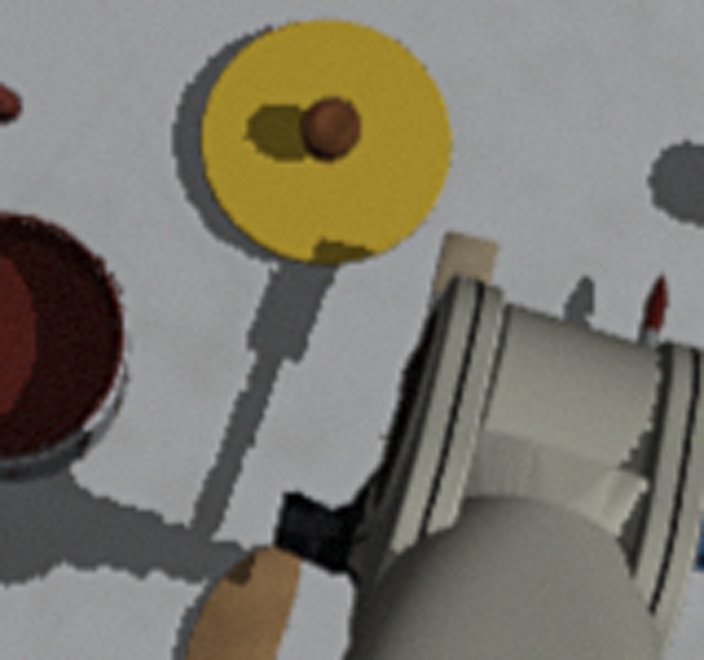

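```bash
python3 - <<'E'
from h import *
T,e=tri((265+262/3.3-.5,100+305/3.3-.5),(280+472/4.4-.5,180+236/4.4-.5)); p,R=tool(); g=p-R[:,2]*.005
print(T.round(4),e,g,np.linalg.norm(T-g),np.degrees(np.arctan2(g[2]-T[2],np.hypot(*(g-T)[:2]))),np.degrees(np.arctan2(*(g-T)[1::-1])))
E
```

```text
[ 0.5819 -0.1625  0.0753] 0.008347055442930379 [ 0.4149851  -0.12042314  0.11405347] 0.17643007188797186 12.69710311864323 165.83544038175245
```

```bash
python3 -m inch '[[[0.6,-3,0,0,0],[0.6,-7,0,0,0],[0.6,-11,0,0,0],[0.6,-14.5,0,0,0],[0.6,-16.4,0,0,0]]]'; python3 -m inch '[[[0.6,0,-0.3,0,0],[0.6,0,-0.3,0.5,0],[0.6,0,-0.3,1,0],[0.6,0,-0.3,1,0],[0.6,0,-0.3,1,0]]]'; python3 - <<'E'
from h import *
go(.372,-.279,.04,76.4)
for n,b in(("scene",(330,100,490,260)),("top",(370,200,500,350))):
    im,d=shot(n,"c"); crop(im,b,5 if n=="top" else 3.8,f"pics/g4_{n}.png")
E
```

```text
clock: 25.25
eef_pos: [0.3752, -0.2807, 0.1077]
tool_rot: [0.786, 0.618, -0.011, -0.017]
ft_force: [0.3, 0.6, -0.7]
grip_width: 0.0109
clock: 25.88
eef_pos: [0.3721, -0.2794, 0.0978]
tool_rot: [0.786, 0.618, -0.011, -0.017]
ft_force: [0.8, 0.1, -0.7]
grip_width: 0.0106
pos [ 0.3721 -0.2794  0.0978] az 76.4 tilt [-0.038  0.013 -0.999] j6 -22.8 F [ 0.8  0.1 -0.7] w 10.6 t 25.88
dx,dy,dz cm, roll: [0.02 0.21 5.78] -0.0
```

View pics/g4_scene.png

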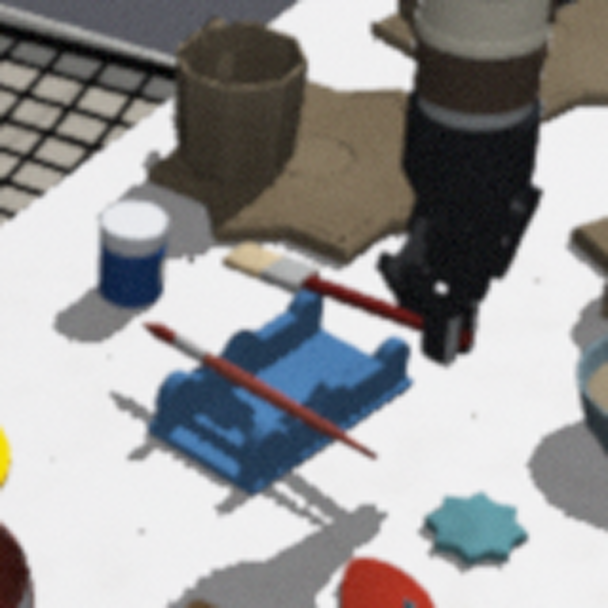

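View pics/g4_top.png

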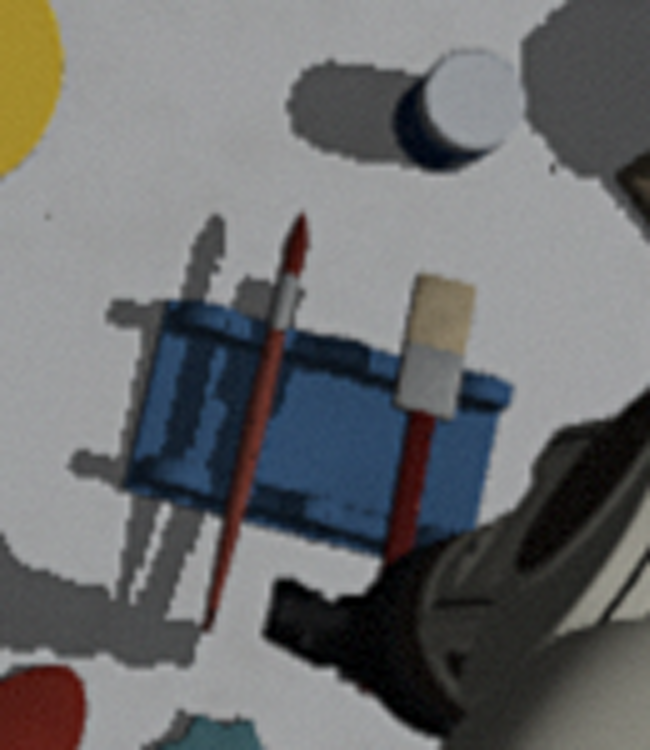

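```bash
python3 - <<'E'
from h import *
a=np.radians(-13.6); ex=np.array([np.cos(a),np.sin(a),0]); ey=np.array([-np.sin(a),np.cos(a),0]); C=np.array([.4736,-.2718,0])
ys=np.linspace(-.078,.078,80)
def hz(y):
    z=8.
    y=y*1000
    d=min(abs(y-c) for c in(-62,0,62)); 
    return (.034+ .009*np.sqrt(max(0,1-(d/14.5)**2))) if d<14.5 else .034
for n,b in(("scene",(350,160,450,235)),("top",(385,245,485,325))):
    im=np.load(n+"0.npz")['im']; s=7; x0,y0,x1,y1=b
    c=cv2.resize(np.clip(im[y0:y1,x0:x1,::-1]*1.5,0,255).astype(np.uint8),None,fx=s,fy=s,interpolation=cv2.INTER_CUBIC)
    for xs in(-.042,-.030,.030,.042):
        X=np.array([C+ex*xs+ey*y+[0,0,hz(y)] for y in ys]); uv=((proj(n,X)+.5-[x0,y0])*s).astype(int)
        cv2.polylines(c,[uv.reshape(-1,1,2)],False,(0,255,255) if abs(xs)>.035 else (0,0,255),1)
    X=np.array([C+ex*i*.046+ey*j*.08 for i,j in((1,1),(1,-1),(-1,-1),(-1,1))]); cv2.polylines(c,[((proj(n,X)+.5-[x0,y0])*s).astype(int).reshape(-1,1,2)],True,(0,255,0),1)
    cv2.imwrite(f"pics/r_{n}.png",c)
E
```

```text
(no output)
```

View pics/r_scene.png

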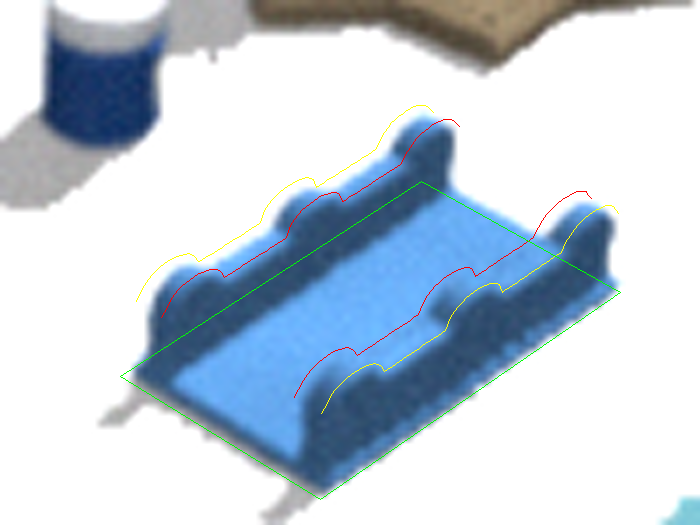

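View pics/r_top.png

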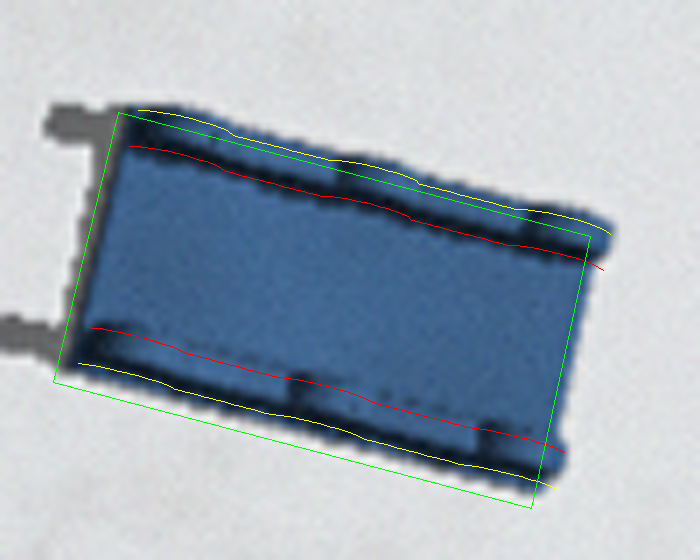

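```bash
python3 - <<'E'
from h import *
a=np.radians(166.4); d=np.array([np.cos(a),np.sin(a),0]); G=np.array([.4178,-.2268,.0395])
for n,b in(("scene",(360,175,440,235)),("top",(390,235,470,340))):
    im=np.load("c_"+n+".npz")['im']; s=9 if n=="scene" else 5.7; x0,y0,x1,y1=b
    c=cv2.resize(np.clip(im[y0:y1,x0:x1,::-1]*1.5,0,255).astype(np.uint8),None,fx=s,fy=s,interpolation=cv2.INTER_CUBIC)
    X=np.array([G-d*.155,G+d*.03]); uv=((proj(n,X)+.5-[x0,y0])*s).astype(int); cv2.line(c,tuple(map(int,uv[0])),tuple(map(int,uv[1])),(0,255,0),1)
    cv2.imwrite(f"pics/q_{n}.png",c)
E
```

```text
(no output)
```

View pics/q_scene.png

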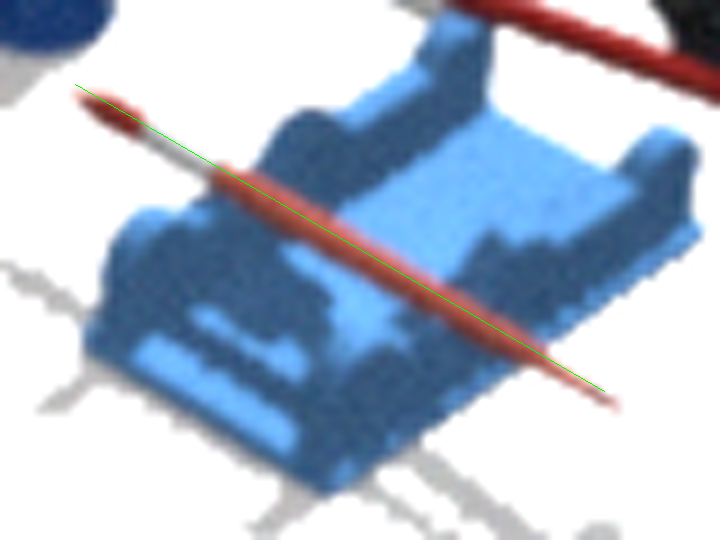

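View pics/q_top.png

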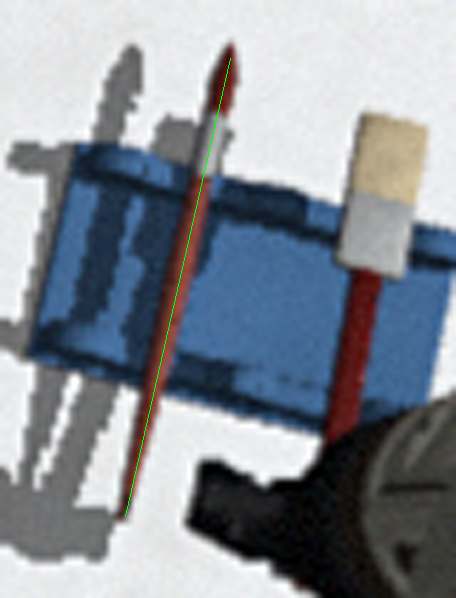

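```bash
python3 - <<'E'
from h import *
p,R=tool(); g=p-R[:,2]*.005; print(p,g)
for el in(10,12.5):
  for L in(.172,):
    e=np.radians(el)
    for az in(166.4,165.4):
        a=np.radians(az); X=[g-np.array([np.cos(a)*np.cos(e),np.sin(a)*np.cos(e),np.sin(e)])*l for l in(L,L-.06)]
        print(el,az,((proj("top",X)+.5-[390,235])*5.7).round(1).tolist(),((proj("scene",X)+.5-[330,100])*3.8).round(1).tolist())
E
```

```text
[ 0.3721206  -0.27970335  0.09797214] [ 0.37230987 -0.2797645   0.10296818]
10 166.4 [[396.6, 127.8], [370.9, 273.3]] [[233.2, 250.0], [304.4, 274.6]]
10 165.4 [[404.1, 129.8], [375.8, 274.6]] [[236.3, 248.2], [306.4, 273.3]]
12.5 166.4 [[390.9, 134.3], [367.2, 277.1]] [[234.2, 260.3], [305.0, 281.4]]
12.5 165.4 [[398.2, 136.3], [372.0, 278.4]] [[237.3, 258.4], [307.0, 280.2]]
```

```bash
python3 -m inch '[[[0.6,0,0,1,0],[0.6,0,0.1,2,0],[0.6,0,0.1,3,0],[0.6,0,0.2,3.7,0],[0.6,0,0.2,4.2,0]]]'; python3 -c "
from h import *
go(.3721,-.2794,.033,76.4)"; python3 -m inch '[[[0.6,0,0,0.4,0],[0.6,0,0,0.8,0],[0.6,0,0.1,1.3,0],[0.6,0,0.1,1.8,0],[0.6,0,0.1,2.2,0]]]'; python3 - <<'E'
from h import *
go(.3721,-.2794,.033,76.4)
for n,b in(("scene",(330,100,490,260)),("top",(370,200,500,350))):
    im,d=shot(n,"c"); crop(im,b,5 if n=="top" else 3.8,f"pics/g5_{n}.png")
E
```

```text
clock: 26.6
eef_pos: [0.3724, -0.2796, 0.0554]
tool_rot: [0.786, 0.618, -0.011, -0.017]
ft_force: [-1.8, -0.0, 1.9]
grip_width: 0.0108
pos [ 0.3724 -0.2796  0.0554] az 76.3 tilt [-0.038  0.013 -0.999] j6 -22.8 F [-1.8 -0.   1.9] w 10.8 t 26.6
dx,dy,dz cm, roll: [0.   0.05 2.24] -0.1
clock: 27.22
eef_pos: [0.3726, -0.2797, 0.0334]
tool_rot: [0.786, 0.618, -0.011, -0.017]
ft_force: [-2.7, 1.6, 7.3]
grip_width: 0.0106
pos [ 0.3726 -0.2797  0.0334] az 76.3 tilt [-0.038  0.012 -0.999] j6 -22.8 F [-2.7  1.6  7.3] w 10.6 t 27.23
dx,dy,dz cm, roll: [ 0.02 -0.05  0.05] -0.1
```

View pics/g5_scene.png

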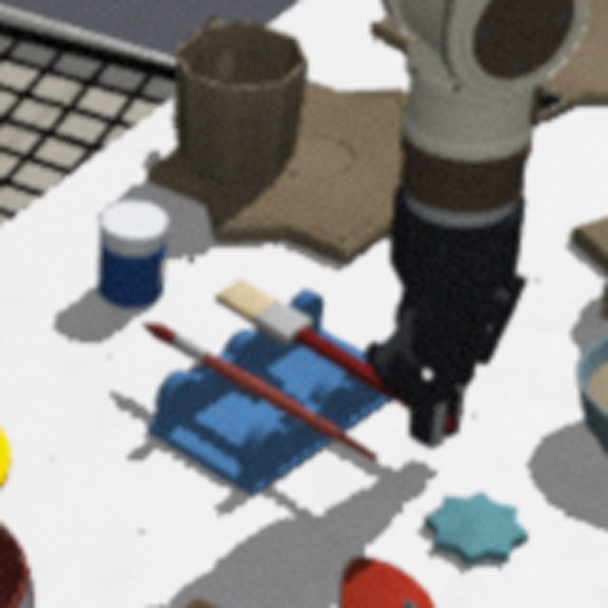

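View pics/g5_top.png

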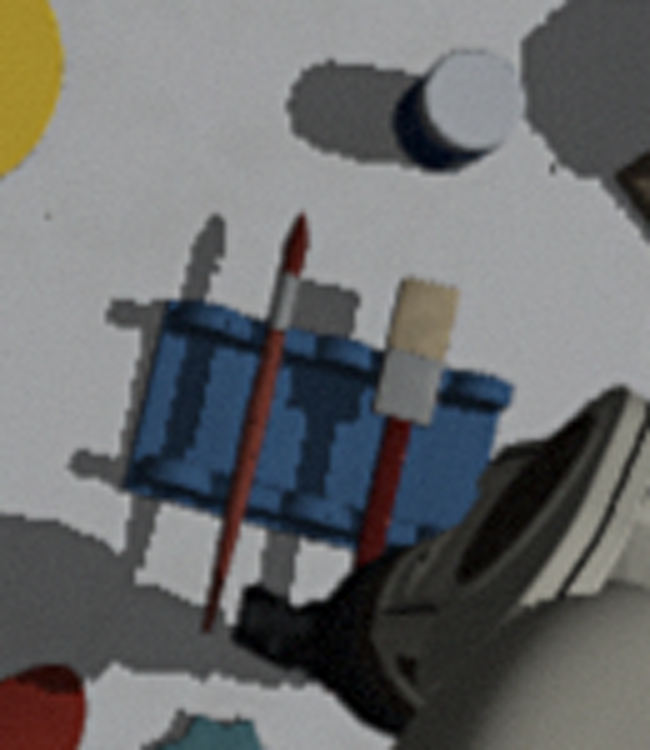

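```bash
python3 - <<'E'
from h import *
p,R=tool()
for uv in((231,290),(288,328),(370,378)):
    print(onplane("scene",(330+uv[0]/3.8-.5,100+uv[1]/3.8-.5),p,166.4).round(4))
E
python3 -m inch '[[[1.5,0,0,0,0],[2.5,0,0,0,0],[3,0,0,0,0],[3,0,0,-1,0],[3,0,0,-4,0]]]'; python3 -m inch '[[[3.5,0,0,-4,0],[3.5,0,0,-9,0],[3.5,0,0,-14,0],[3.5,0,0,-19,0],[3.5,0,0,-20,0]]]'; python3 - <<'E'
from h import *
go(.4654,.350,.23,0)
for n,b in(("scene",(350,140,450,240)),("top",(380,220,500,340))):
    im,d=shot(n,"c"); crop(im,b,5,f"pics/g6_{n}.png")
E
```

```text
[ 0.5363 -0.3193  0.0417]
[ 0.4881 -0.3076  0.0369]
[ 0.4219 -0.2916  0.0337]
clock: 27.95
eef_pos: [0.3729, -0.2793, 0.0729]
tool_rot: [0.786, 0.618, -0.012, -0.018]
ft_force: [0.1, 0.0, 0.1]
grip_width: 0.0301
clock: 28.58
eef_pos: [0.3827, -0.2833, 0.2772]
tool_rot: [0.786, 0.618, -0.011, -0.014]
ft_force: [0.3, 0.6, 0.2]
grip_width: 0.0351
pos [ 0.3827 -0.2833  0.2772] az 76.3 tilt [-0.035  0.01  -0.999] j6 -22.4 F [0.3 0.6 0.2] w 35.1 t 28.57
dx,dy,dz cm, roll: [63.49 -6.73  5.04] 76.3
```

View pics/g6_scene.png

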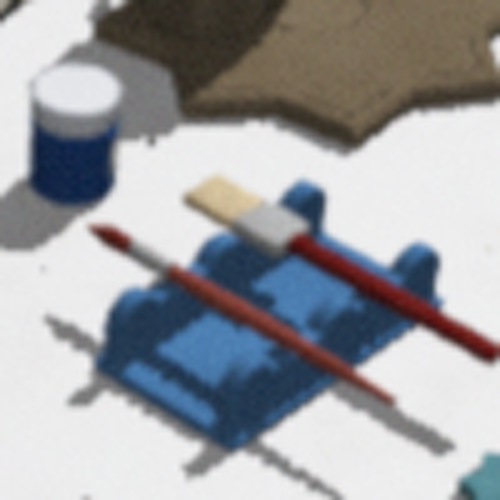

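View pics/g6_top.png

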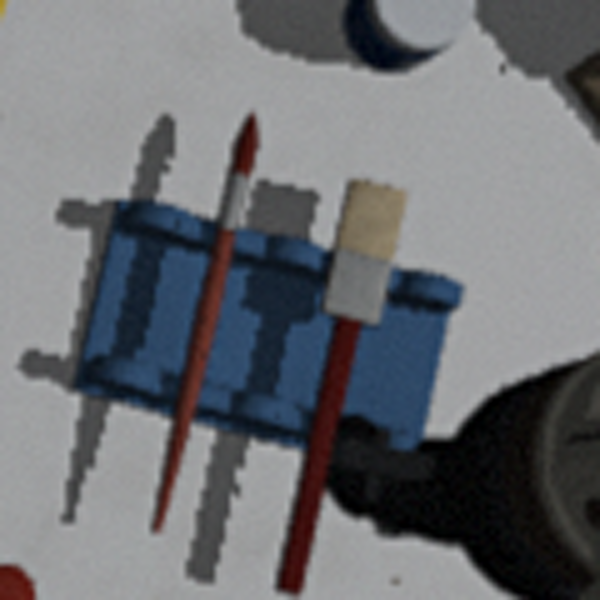

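```bash
python3 - <<'E'
from h import *
a=np.radians(-13.6); ex=np.array([np.cos(a),np.sin(a)]); ey=np.array([-np.sin(a),np.cos(a)]); C=np.array([.4736,-.2718])
for n in("scene","top"):
    z=np.load(f"c_{n}.npz"); P=cloud(n,z['d']).reshape(-1,3); hs=cv2.cvtColor(z['im'],cv2.COLOR_RGB2HSV).reshape(-1,3)
    L=np.c_[(P[:,:2]-C)@ex,(P[:,:2]-C)@ey,P[:,2]]
    notblue=~((hs[:,0]>95)&(hs[:,0]<125)&(hs[:,1]>80))
    for nm,y in(("round",.031),("flat",-.031)):
        m=(np.abs(L[:,1]-y)<.022)&(L[:,2]>.028)&(L[:,2]<.07)&notblue&(np.abs(L[:,0])<.13); q=L[m]; b=np.floor(q[:,0]/.02).astype(int)
        print(n,nm,[(int(i*20+10),len(q[b==i]),*(np.median(q[b==i],0)[1:]*1000).round(1),(np.percentile(q[b==i,2],80)*1000).round(1)) for i in np.unique(b)])
E
```

```text
scene round [(-110, 1, np.float64(32.1), np.float64(37.7), np.float64(37.7)), (-90, 17, np.float64(31.4), np.float64(39.9), np.float64(41.7)), (-70, 24, np.float64(32.1), np.float64(40.3), np.float64(41.9)), (-50, 28, np.float64(33.2), np.float64(39.8), np.float64(42.0)), (-30, 33, np.float64(32.9), np.float64(40.6), np.float64(42.9)), (-10, 33, np.float64(33.0), np.float64(40.9), np.float64(42.5)), (10, 26, np.float64(33.8), np.float64(40.8), np.float64(42.1)), (30, 39, np.float64(32.8), np.float64(39.5), np.float64(41.7)), (50, 35, np.float64(33.3), np.float64(39.6), np.float64(42.3)), (70, 30, np.float64(34.4), np.float64(39.7), np.float64(43.3)), (90, 9, np.float64(32.1), np.float64(38.7), np.float64(39.6))]
scene flat [(-110, 27, np.float64(-28.0), np.float64(37.9), np.float64(40.6)), (-90, 39, np.float64(-27.5), np.float64(39.1), np.float64(40.9)), (-70, 38, np.float64(-28.8), np.float64(39.2), np.float64(40.8)), (-50, 36, np.float64(-28.0), np.float64(39.2), np.float64(41.0)), (-30, 37, np.float64(-30.2), np.float64(38.7), np.float64(40.2)), (-10, 33, np.float64(-27.8), np.flo
[... 915 characters left out ...]
oat64(41.1), np.float64(42.9))]
top flat [(-110, 27, np.float64(-28.9), np.float64(42.7), np.float64(44.9)), (-90, 51, np.float64(-29.2), np.float64(42.0), np.float64(43.7)), (-70, 53, np.float64(-29.0), np.float64(42.9), np.float64(44.5)), (-50, 44, np.float64(-28.5), np.float64(43.1), np.float64(45.2)), (-30, 44, np.float64(-28.9), np.float64(42.6), np.float64(44.5)), (-10, 45, np.float64(-30.2), np.float64(43.0), np.float64(44.9)), (10, 59, np.float64(-29.8), np.float64(43.0), np.float64(45.0)), (30, 109, np.float64(-29.8), np.float64(43.2), np.float64(45.3)), (50, 109, np.float64(-29.5), np.float64(42.7), np.float64(45.3)), (70, 96, np.float64(-29.5), np.float64(42.4), np.float64(45.3))]
```

```bash
python3 - <<'E'
from h import *
c=np.array([.4635,.349])
for n in("scene","top"):
    z=np.load(f"c_{n}.npz"); P=cloud(n,z['d']).reshape(-1,3); hs=cv2.cvtColor(z['im'],cv2.COLOR_RGB2HSV).reshape(-1,3)
    m=(hs[:,0]>85)&(hs[:,0]<105)&(hs[:,1]>90); q=P[m]; r=np.hypot(*(q[:,:2]-c).T)
    for lo,hi in((0,.05),(.05,.07),(.07,.09),(.09,.12),(.12,.16)):
        k=q[(r>=lo)&(r<hi)]; print(n,lo,len(k),k[:,2].max().round(3) if len(k) else '', k.mean(0).round(3) if len(k) else '')
    im=z['im']; crop(im,(200,330,320,430) if n=="scene" else (100,240,220,340),5,f"pics/k_{n}.png")
E
```

```text
scene 0 0  
scene 0.05 86 0.05 [0.401 0.359 0.044]
scene 0.07 189 0.051 [0.391 0.342 0.042]
scene 0.09 614 0.101 [0.381 0.31  0.059]
scene 0.12 1720 0.104 [0.353 0.29  0.061]
top 0 3 0.043 [0.415 0.361 0.041]
top 0.05 187 0.055 [0.403 0.348 0.043]
top 0.07 333 0.06 [0.391 0.327 0.042]
top 0.09 885 0.106 [0.375 0.305 0.056]
top 0.12 1719 0.108 [0.352 0.281 0.056]
```

View pics/k_scene.png

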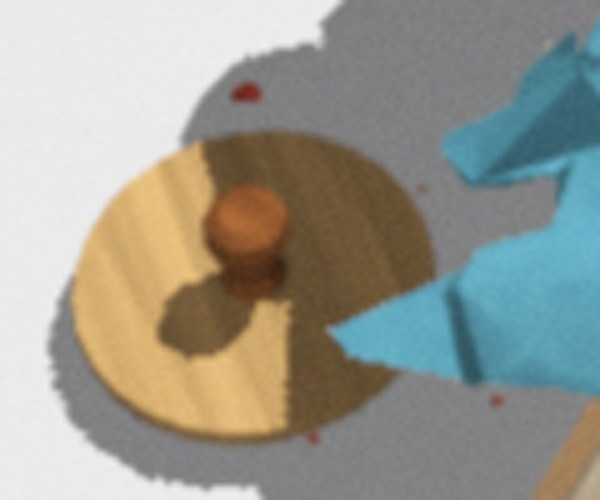

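View pics/k_top.png

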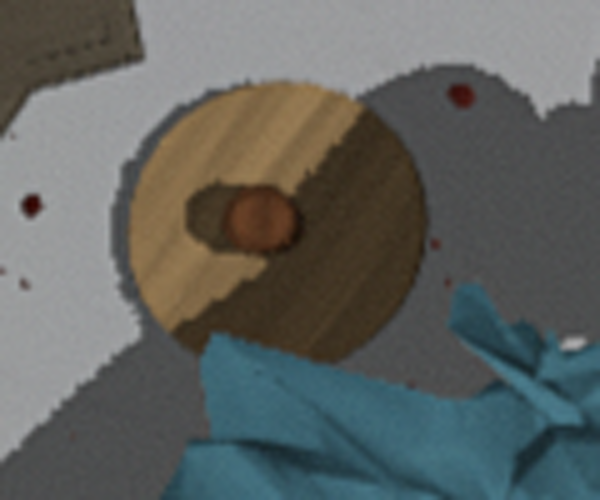

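```bash
python3 -m inch '[[[5.5,6,-0.5,0,0],[5.5,12,-1.2,0,0],[5.5,18,-2,0,0],[5.5,24,-2.5,0,0],[5.5,30,-3.2,0,0]]]'; python3 -m inch '[[[5.5,6,-0.5,0,0],[5.5,12,-1.2,0,0],[5.5,18,-2,0,0],[5.5,24,-2.5,0,0],[5.5,30,-3.2,0,0]]]';  python3 - <<'E'
from h import *
go(.4654,.350,.15,76)
E
```

```text
clock: 29.3
eef_pos: [0.4203, 0.0183, 0.2745]
tool_rot: [0.786, 0.618, -0.013, -0.018]
ft_force: [1.3, 0.1, -0.3]
grip_width: 0.0549
clock: 29.92
eef_pos: [0.4593, 0.3187, 0.2742]
tool_rot: [0.786, 0.618, -0.015, -0.018]
ft_force: [1.8, -0.0, 0.4]
grip_width: 0.055
pos [0.4593 0.3187 0.2742] az 76.3 tilt [-0.045  0.01  -0.999] j6 47.4 F [ 1.8 -0.   0.4] w 55.0 t 29.93
dx,dy,dz cm, roll: [ 3.2   0.43 12.41] 0.3
```

```bash
python3 -m inch '[[[5.5,1.5,0.2,2,0],[5.5,3.2,0.4,5,0],[5.5,3.2,0.4,8,0],[5.5,3.2,0.4,11,0],[5.5,3.2,0.4,13,0]]]';  python3 - <<'E'
from h import *
go(.4655,.350,.034,76.3)
for n,b in(("scene",(180,290,320,430)),):
    im,d=shot(n,"d"); crop(im,b,4,f"pics/k2_{n}.png")
E
```

```text
clock: 30.55
eef_pos: [0.4627, 0.3487, 0.1399]
tool_rot: [0.786, 0.618, -0.018, -0.018]
ft_force: [-0.6, -0.4, -0.2]
grip_width: 0.0552
pos [0.4627 0.3487 0.1399] az 76.4 tilt [-0.051  0.006 -0.999] j6 49.6 F [-0.6 -0.4 -0.2] w 55.2 t 30.55
dx,dy,dz cm, roll: [ 0.26  0.78 10.56] 0.1
```

View pics/k2_scene.png

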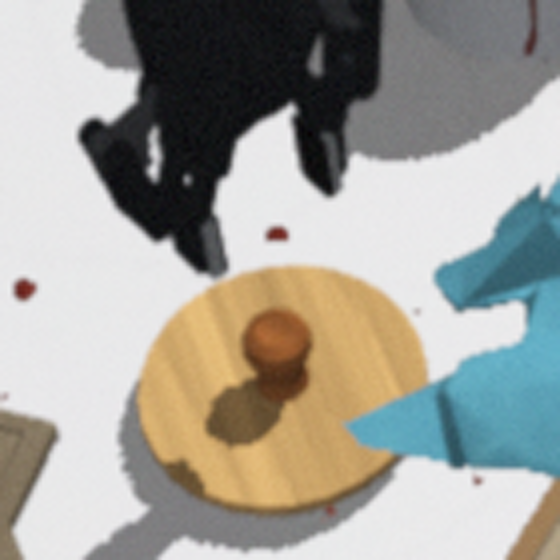

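```bash
python3 -m inch '[[[5.5,0.2,0.2,3,0],[5.5,0.3,0.5,6,0],[5.5,0.3,0.7,8.5,0],[5.5,0.3,0.8,10.5,0],[5.5,0.3,0.8,10.5,0]]]';  python3 - <<'E'
from h import *
go(.4655,.350,.034,76.3)
for n,b in(("scene",(180,290,320,430)),("top",(90,220,230,340))):
    im,d=shot(n,"d"); crop(im,b,4,f"pics/k3_{n}.png")
E
```

```text
clock: 31.22
eef_pos: [0.4631, 0.3483, 0.0303]
tool_rot: [0.786, 0.618, -0.022, -0.018]
ft_force: [-0.3, -0.8, -0.3]
grip_width: 0.0548
pos [0.4631 0.3483 0.0303] az 76.3 tilt [-0.057  0.001 -0.998] j6 49.6 F [-0.3 -0.8 -0.3] w 54.8 t 31.23
dx,dy,dz cm, roll: [ 0.22  0.17 -0.38] 0.0
```

View pics/k3_scene.png

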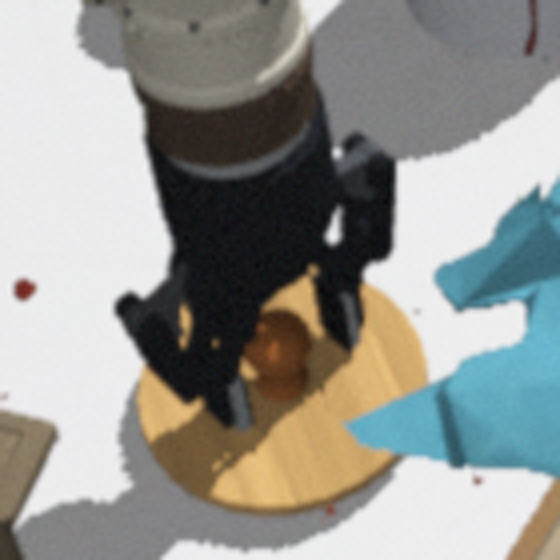

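```bash
python3 -m inch '[[[5.5,0.2,0.15,-0.3,0],[5.0,0.2,0.15,-0.4,0],[2.5,0.2,0.15,-0.4,0],[2.5,0.2,0.15,-0.4,0],[2.5,0.2,0.15,-0.4,0]]]';  python3 - <<'E'
from h import *
go(.4655,.350,.034,76.3)
E
```

```text
clock: 31.95
eef_pos: [0.4659, 0.3503, 0.0359]
tool_rot: [0.786, 0.618, -0.021, -0.018]
ft_force: [-0.4, -1.1, 5.9]
grip_width: 0.0286
pos [0.4659 0.3503 0.0359] az 76.3 tilt [-0.055  0.002 -0.998] j6 49.6 F [-0.4 -1.1  5.9] w 28.6 t 31.95
dx,dy,dz cm, roll: [-0.04 -0.02  0.19] 0.0
```

```bash
python3 -m inch '[[[2.5,0,0,-0.2,0],[2.5,0,0,-0.4,0],[2.5,0,0,-0.6,0],[2.5,0,0,-0.6,0],[2.5,0,0,-0.6,0]]]';  python3 - <<'E'
from h import *
go(.53,.350,.043,76.3)
for n,b in(("scene",(180,290,320,430)),("top",(90,220,230,340))):
    im,d=shot(n,"d"); crop(im,b,4,f"pics/k4_{n}.png")
E
```

```text
clock: 32.58
eef_pos: [0.4661, 0.3503, 0.0418]
tool_rot: [0.786, 0.618, -0.021, -0.018]
ft_force: [-0.0, -0.7, -1.5]
grip_width: 0.0286
pos [0.4661 0.3503 0.0418] az 76.3 tilt [-0.055  0.002 -0.998] j6 49.6 F [-0.  -0.7 -1.5] w 28.6 t 32.58
dx,dy,dz cm, roll: [ 1.48  6.2  -0.48] 0.0
```

View pics/k4_scene.png

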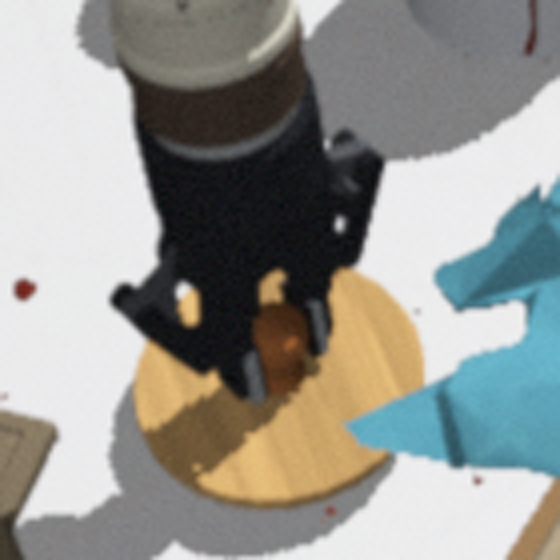

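```bash
python3 -m inch '[[[2.5,0.2,1.2,0,0],[2.5,0.6,2.6,0,0],[2.5,1,4.2,0,0],[2.5,1.4,5.7,0,0],[2.5,1.5,6.2,-1,0]]]';  python3 -m inch '[[[2.5,0,0,-3,0],[2.5,0,0,-6,0],[2.5,0,0,-10,0],[2.5,0,0,-14,0],[2.5,0,0,-17,0]]]'; python3 - <<'E'
from h import *
go(.523,.0705,.22,76.3)
for n,b in(("scene",(160,230,320,430)),):
    im,d=shot(n,"d"); crop(im,b,3,f"pics/k5_{n}.png")
E
```

```text
clock: 33.3
eef_pos: [0.5312, 0.3495, 0.0474]
tool_rot: [0.786, 0.617, -0.022, -0.018]
ft_force: [0.3, -0.4, -1.0]
grip_width: 0.0288
clock: 33.92
eef_pos: [0.5412, 0.3494, 0.2202]
tool_rot: [0.786, 0.617, -0.02, -0.018]
ft_force: [-0.1, -0.3, -1.4]
grip_width: 0.0283
pos [0.5412 0.3494 0.2202] az 76.3 tilt [-0.054  0.003 -0.999] j6 45.7 F [-0.1 -0.3 -1.4] w 28.3 t 33.92
dx,dy,dz cm, roll: [-27.52   4.85   0.04] -0.0
```

View pics/k5_scene.png

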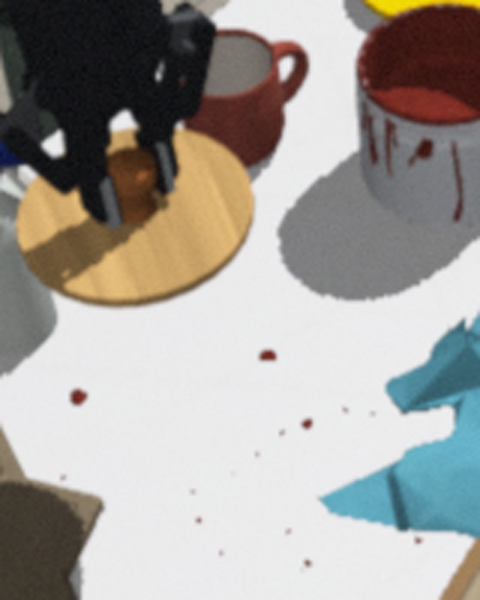

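```bash
python3 -m inch '[[[2.5,-4,0.8,0,0],[2.5,-9,1.6,0,0],[2.5,-14,2.5,0,0],[2.5,-19,3.4,0,0],[2.5,-23,4,0,0]]]'; python3 -c "
from h import *
go(.5232,.0707,.175,76.3)"
```

```text
clock: 34.6
eef_pos: [0.5264, 0.1153, 0.2237]
tool_rot: [0.787, 0.617, -0.017, -0.017]
ft_force: [-0.2, 0.4, -1.2]
grip_width: 0.0286
pos [0.5264 0.1153 0.2237] az 76.2 tilt [-0.049  0.006 -0.999] j6 25.6 F [-0.2  0.4 -1.2] w 28.6 t 34.6
dx,dy,dz cm, roll: [-4.38  0.99  4.85] -0.1
```

```bash
python3 -m inch '[[[2.5,-2,0.5,0,0],[2.5,-3.5,0.8,1.5,0],[2.5,-4.4,1,3,0],[2.5,-4.4,1,4.5,0],[2.5,-4.4,1,4.8,0]]]'; python3 - <<'E'
from h import *
go(.5232,.0707,.13,76.3)
for n,b in(("scene",(250,180,370,310)),("top",(220,190,340,310))):
    im,d=shot(n,"d"); crop(im,b,4.5,f"pics/l1_{n}.png")
E
```

```text
clock: 35.22
eef_pos: [0.5222, 0.0706, 0.1742]
tool_rot: [0.786, 0.617, -0.018, -0.018]
ft_force: [0.1, 0.2, -1.3]
grip_width: 0.0284
pos [0.5222 0.0706 0.1742] az 76.2 tilt [-0.051  0.006 -0.999] j6 21.0 F [ 0.1  0.2 -1.3] w 28.4 t 35.23
dx,dy,dz cm, roll: [0.06 0.32 4.41] -0.1
```

View pics/l1_scene.png

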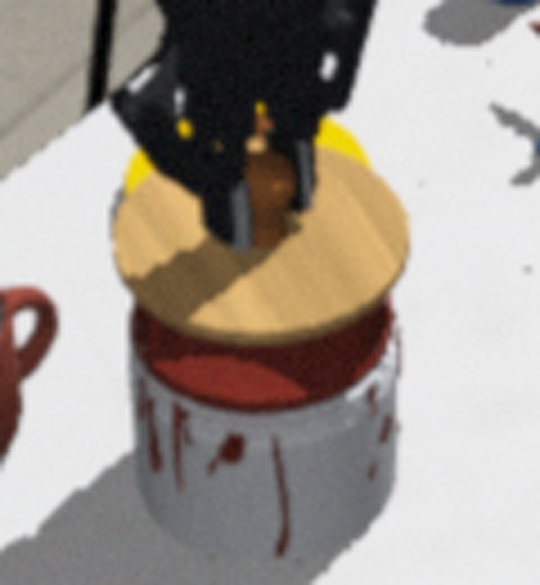

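View pics/l1_top.png

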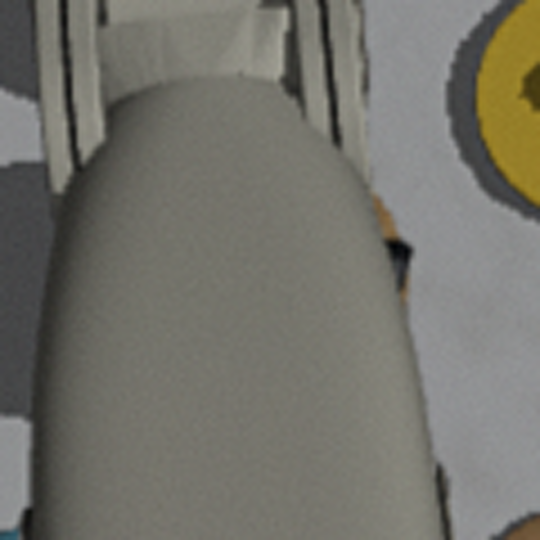

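```bash
python3 - <<'E'
from h import *
J=np.array([.5227,.0705,0])
for z,r in((.1445,.066),(.104,.062),(0.05,.062)):
    t=np.linspace(0,2*np.pi,200); X=J+np.c_[r*np.cos(t),r*np.sin(t),0*t+z]; uv=(proj("scene",X)+.5-[250,180])*4.5; print(z,uv.min(0).round(1),uv.max(0).round(1),uv[:,0].mean().round(1))
# disc plane fit from cloud
z=np.load("d_scene.npz"); P=cloud("scene",z['d']).reshape(-1,3); hs=cv2.cvtColor(z['im'],cv2.COLOR_RGB2HSV).reshape(-1,3)
m=(np.hypot(P[:,0]-.5227,P[:,1]-.0705)<.08)&(np.abs(P[:,2]-.15)<.02)&(hs[:,0]<22)&(hs[:,2]>100); q=P[m]
A=np.c_[q[:,:2]-J[:2],np.ones(len(q))]; k=np.linalg.lstsq(A,q[:,2],rcond=None)[0]; print(len(q),"slopes",k.round(3))
(c,r)=cv2.minEnclosingCircle((q[:,:2]*1000).astype(np.float32)); print(c,r)
E
```

```text
0.1445 [109.2 150. ] [407.1 346.3] 257.5
0.104 [123.7 222.3] [397.6 407.6] 260.1
0.05 [130.7 307.1] [397.1 493.5] 263.3
1714 slopes [ 0.009 -0.001  0.154]
(519.4292602539062, 73.64131927490234) 66.83828735351562
```

```bash
python3 -m inch '[[[2.5,0.08,0.15,1,0],[2.5,0.08,0.2,2,0],[2.5,0.08,0.25,2.8,0],[2.5,0.08,0.3,3.4,0],[2.5,0.08,0.3,3.9,0]]]'; python3 - <<'E'
from h import *
go(.5232,.0707,.13,76.3)
for n,b in(("scene",(250,180,370,310)),):
    im,d=shot(n,"d"); crop(im,b,4.5,f"pics/l2_{n}.png")
E
```

```text
clock: 35.95
eef_pos: [0.5241, 0.0712, 0.1356]
tool_rot: [0.786, 0.617, -0.018, -0.018]
ft_force: [-0.7, 0.3, -1.1]
grip_width: 0.0286
pos [0.5241 0.0712 0.1356] az 76.3 tilt [-0.05   0.006 -0.999] j6 21.1 F [-0.7  0.3 -1.1] w 28.6 t 35.95
dx,dy,dz cm, roll: [-0.07 -0.05  0.57] -0.0
```

View pics/l2_scene.png

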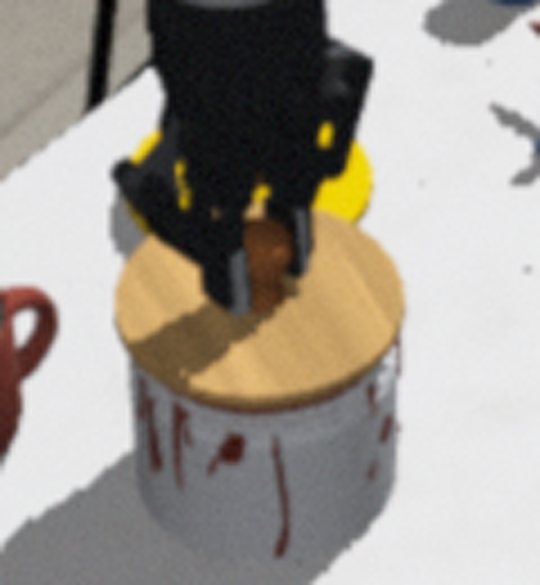

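```bash
python3 -m inch '[[[2.5,-0.05,0,0.2,0],[2.5,-0.05,0,0.35,0],[2.5,-0.05,0,0.45,0],[2.5,-0.05,0,0.5,0],[2.5,-0.05,0,0.55,0]]]'; python3 - <<'E'
from h import *
go(.5232,.0707,.13,76.3)
E
```

```text
clock: 36.62
eef_pos: [0.5236, 0.0707, 0.1298]
tool_rot: [0.786, 0.617, -0.018, -0.018]
ft_force: [-0.2, 0.1, 0.3]
grip_width: 0.0285
pos [0.5236 0.0707 0.1298] az 76.3 tilt [-0.05   0.006 -0.999] j6 21.0 F [-0.2  0.1  0.3] w 28.5 t 36.62
dx,dy,dz cm, roll: [-0.01 -0.04 -0.01] -0.0
```

```bash
python3 -m inch '[[[2.5,0,0,0.1,0],[3.5,0,0,0.1,0],[4.5,0,0,0.1,0],[5.5,0,0,0.1,0],[5.5,0,0,0.1,0]]]'; python3 - <<'E'
from h import *
go(.5232,.0707,.2,76.3)
E
python3 -m inch '[[[5.5,0,-0.05,-1,0],[5.5,0,-0.2,-4,0],[5.5,0,-0.4,-8,0],[5.5,0,-0.6,-12,0],[5.5,0,-0.8,-16,0]]]'; python3 -m inch '[[[5.5,-5,0,0,0],[5.5,-10,0,0,0],[5.5,-16,0,0,0],[5.5,-22,0,0,0],[5.5,-28,0,0,0]]]'; python3 - <<'E'
from h import *
go(.5232,.0707,.2,76.3)
for n in("scene","top"):
    im,d=shot(n,"z"); cv2.imwrite(f"pics/z_{n}.png",im[:,:,::-1])
J=np.array([.5227,.0705])
for n in("scene","top"):
    z=np.load(f"z_{n}.npz"); P=cloud(n,z['d']).reshape(-1,3); r=np.hypot(*(P[:,:2]-J).T)
    m=(r<.064)&(r>.025)&(np.abs(P[:,2]-.112)<.015); q=P[m]; A=np.c_[q[:,:2]-J,np.ones(len(q))]; print(n,m.sum(),np.linalg.lstsq(A,q[:,2],rcond=None)[0].round(4))
    m=(r<.08)&(np.abs(P[:,2]-.112)<.008); print(cv2.minEnclosingCircle((P[m][:,:2]*1000).astype(np.float32)))
    m=(r<.03)&(P[:,2]>.13); print("knob",np.median(P[m],0).round(4),P[m][:,2].max().round(4))
E
```

```text
clock: 37.25
eef_pos: [0.5235, 0.0708, 0.1288]
tool_rot: [0.786, 0.617, -0.018, -0.018]
ft_force: [-0.2, 0.8, -0.4]
grip_width: 0.055
pos [0.5235 0.0708 0.1288] az 76.3 tilt [-0.05   0.006 -0.999] j6 21.0 F [-0.2  0.8 -0.4] w 55.0 t 37.25
dx,dy,dz cm, roll: [-0.05 -0.39 -7.11] -0.0
clock: 37.88
eef_pos: [0.5237, 0.0716, 0.2911]
tool_rot: [0.786, 0.617, -0.017, -0.018]
ft_force: [1.4, 0.3, -0.1]
grip_width: 0.0547
clock: 38.5
eef_pos: [0.4566, -0.2021, 0.2936]
tool_rot: [0.786, 0.617, -0.017, -0.017]
ft_force: [1.2, -0.1, 0.2]
grip_width: 0.0551
pos [ 0.4566 -0.2021  0.2936] az 76.3 tilt [-0.047  0.006 -0.999] j6 -9.7 F [ 1.2 -0.1  0.2] w 55.1 t 38.5
dx,dy,dz cm, roll: [28.13  0.44  9.19] -0.0
scene 1652 [ 0.0004 -0.0024  0.1099]
((521.6710815429688, 71.65818786621094), 69.1014633178711)
knob [0.518  0.0775 0.1448] 0.1507
top 2432 [0.0014 0.0007 0.1127]
((524.5762939453125, 72.23619079589844), 66.13699340820312)
knob [0.5228 0.0715 0.149 ] 0.1563
```

View pics/z_scene.png

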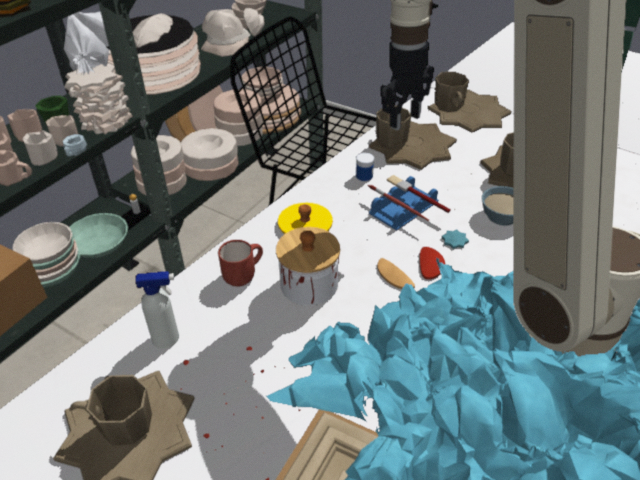

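View pics/z_top.png

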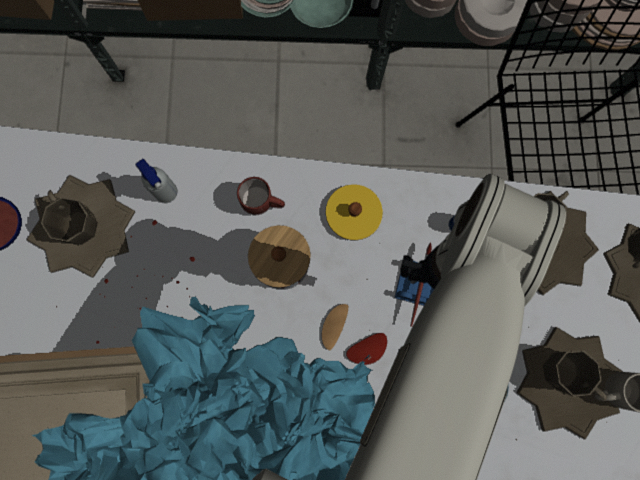

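```bash
python3 - <<'E'
import numpy as np,cv2
a=np.load("scene0.npz")['im'];b=np.load("z_scene.npz")['im']
for nm,(x0,y0,x1,y1) in dict(mug=(215,235,265,290),spray=(130,268,180,350),glaze=(352,148,378,184),jarlow=(278,268,342,302),yellow=(275,200,300,235)).items():
    A=cv2.cvtColor(a[y0:y1,x0:x1],6).astype(np.float32);B=cv2.cvtColor(b[y0:y1,x0:x1],6).astype(np.float32)
    print(nm,cv2.phaseCorrelate(A,B,cv2.createHanningWindow(A.shape[::-1],cv2.CV_32F)))
E
```

```text
mug ((-0.02766974425597013, 0.020664116846397462), 0.9313637288411458)
spray ((-0.03203736791169831, -0.0002820887581549414), 0.941342498143514)
glaze ((0.5922722846092601, 0.19176289542375358), 0.9449237678276659)
jarlow ((0.00627683120996636, 0.09710259689553169), 0.9241308081481192)
yellow ((0.6862324618980349, 0.33521421593031064), 0.7723783122168647)
```

```bash
python3 - <<'E'
import numpy as np,cv2
a=np.load("scene0.npz")['im'];out=[]
for f in("scene0","b_scene","c_scene","z_scene"):
    b=np.load(f+".npz")['im']; x0,y0,x1,y1=345,140,390,190
    if 1:
        A=cv2.cvtColor(a[148:184,352:378],6);r=[]
        R=cv2.matchTemplate(cv2.cvtColor(b[140:192,344:386],6),A,cv2.TM_CCOEFF_NORMED); _,v,_,l=cv2.minMaxLoc(R); print(f,v,l, R[l[1],l[0]-1:l[0]+2])
    out.append(cv2.resize(b[y0:y1,x0:x1,::-1],None,fx=4.4,fy=4.4,interpolation=0))
cv2.imwrite("pics/gl.png",np.hstack(out))
E
```

```text
scene0 1.0 (8, 8) [0.9594081  1.         0.95912445]
b_scene 0.9992298483848572 (8, 8) [0.95819914 0.99922985 0.959529  ]
c_scene 0.9992703199386597 (8, 8) [0.9582823 0.9992703 0.9596421]
z_scene 0.9994009733200073 (8, 8) [0.959113 0.999401 0.958843]
```

View pics/gl.png

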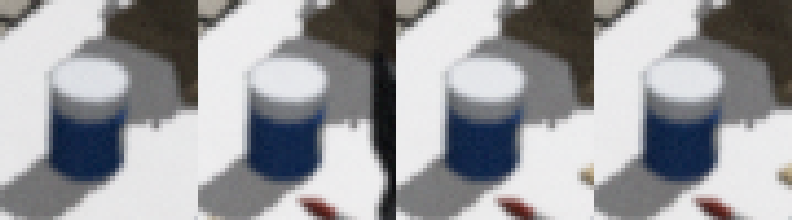

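The pot has not moved: the template match peaks at the same pixel with 0.999 correlation. The half-pixel shift came from the brush tip now showing in the window. I'm handing in.

```bash
python3 -c "
from h import *
print(ticket.job_done(), get_obs()['clock'])"
```

```text
the job is handed in; nothing more can be done
the job is handed in; nothing more can be done
```

Both brushes are on the blue rest and the jar is closed. I handed the job in at about 38.6 s on the robot's clock, and it reported no verdict.

**Brushes:** I drew the round brush (on top) first, then the flat one. I levelled each by pressing its tip on the table so it turned in the grip. Each then went into its own groove with its handle toward the robot. Depth from both cameras showed each at a constant height along its length, so both lie level. They sit within about 3 mm of the groove centres by the cameras.

**Cover:** The blue plastic sheet overhangs the cover's edge, so I lifted it about 6 mm and moved it clear before raising it. The disc top reads 110 mm in one view and 113 mm in the other; the nominal height is 112 mm. Its slope is under 0.3 degrees, and it went in without side load.

**Surroundings:** Comparing first and last pictures, the mug, spray bottle and jar moved by no more than 0.1 pixel. The glaze pot first showed a 0.6-pixel shift. A direct template match put that down to the brush tip coming into view. I did not move the yellow cover. My check on it read 0.7 pixel, but that window was partly changed by the removed brush and the new cover, and I did not recheck it.

**Disagreements:** The two cameras differed by about 3 mm in height and up to 5 mm in position, so I averaged them and checked that against where I had set down the round brush. The tool also drifted to about 3 degrees of tilt, which the move commands cannot correct. The cover still sat level.

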